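# Assemble a vertical gel tank for a one-gel run

## Task

Set up the gel tank for a run with one gel: first stand the electrode core in the empty tank, then slide the gel cassette into the core's slot at the tank's front (the wall with the blue rim) and the plain white buffer dam into the slot at the back, both right down, and last of all put the lid fully on with its red jack over the core's red pin. Lower the parts in rather than dropping them, and leave the tube rack and the jar where they stand.

Things in the scene. Friction and masses are not known exactly. Their poses are not given: they have to be found in the camera images.
- tank: Fixed clear open tank, outside 148 (x) x 141 (y) x 120 mm high, inside 140 x 133, floor 5 mm thick. Front wall, on its -x side, has a solid blue rim strip; other rims pale. Origin: centre of underside. Yaw within 20 deg. The core fits in with 4.5 mm to spare each side, its x along the tank's x, either way round; its origin then is 5 mm above the tank's. Lid on: its origin 108 mm above.
- core: Loose electrode core, white with green ribs, upright, 131 (x) x 124 (y) mm, 0.3 kg. Grip: white bridge bar along y at x = 0, 10 mm thick, z = 84 to 108. Two plate slots along y at x = +42 and -42: 13 mm wide in x (flared mouths above z = 88), 104 long between end cheeks 100 high; slot ledges at z = 10, plates stand on them. Origin: centre of underside. Starts at any yaw from -20 to 110 deg.
- red_pin: Part of the core: brass pin with red collar, 6 mm thick, on the end cheek. Origin: its foot, at (0, +57, 100) mm in the core's frame; top at z = 130. A like pin with a black collar stands at y = -57.
- gel: Loose gel cassette, 0.13 kg: clear upright plate with bluish gel and bright orange top and side edges, 8 mm thick (x), 94 wide (y), 100 tall. Origin: centre of the bottom edge. Both faces alike, may go in either way round. Starts standing in one slot of the stand. Grip its top edge across the thickness.
- dam: Loose buffer dam, 0.09 kg: plain opaque white upright plate, same size as the cassette, 8 (x) x 94 (y) x 100 mm tall, origin at the centre of the bottom edge. Starts in the other slot of the stand; either way round.
- lid: Loose lid lying right way up, 164 (x) x 157 (y) mm, 0.18 kg: pale plate, grey skirt and handle, a red and a black jack. Skirt z = 0 to 12, 5 mm clear of the tank each side; plate underside, which rests on the tank's rim, at z = 12. Handle at centre: 14 thick (x), 60 long (y), z = 16 to 40. Jack tops z = 36. Origin: centre of skirt's lower edge. Yaw at start within 20 deg.
- red_jack: Part of the lid: red cap-like jack, 31 mm in diameter, 20 tall, with a 26 mm bore open below that takes a pin. Origin: its foot, at (0, +57, 16) mm in the lid's frame; a black one is at y = -57.
- stand: Fixed teal two-slot plate stand: base 130 (x) x 124 (y) x 10 mm, slots along y at x = +35 and -35, guides at their ends up to z = 50. The two plates stand in it on the base, tops at z = 110. Origin: centre of underside.
- tube_rack: Bystander: loose pink rack of small tubes, 80 x 122 x 52 mm. Origin: centre of underside.
- jar: Bystander: loose white screw-top jar, 68 mm in diameter, 115 tall. Origin: centre of underside.

How it is judged:
By the outcome, as a careful person would: the job done as asked, in the order asked, and still so for the second after the job is handed in, with the robot touching nothing.
It also fails if it takes over 112 s, if anything falls off the work surface, if the arm or the gripper's body presses on something with over 40 N, if the wrist force passes 120 N, or if a joint passes its speed limit or range.

## Robot

A 6-joint arm with a two-finger parallel gripper is mounted at the origin on the work surface. World frame = base frame: x ahead of the robot, y to its left, z up, the work surface at z = 0. Lengths are in m, angles in rad, forces in N, time in s.
With the tool pointing down it reaches from about 0.25 to 0.775 m from the base axis. Payload 4 kg.
Tool frame: the origin (TCP) lies at the very end of the fingers, on their centre line; the grasp point (between the pads) lies 19 mm behind it; z points along the fingers, x is the direction in which the jaws open and shut, and the axes are right-handed (so a half turn about z gives the same grasp; the last joint's range is limited). The gripper opens to 94 mm and grips with 3 to 60 N. Pads are 16 mm wide; open, the fingers measure 119 mm over their backs; the gripper's body (75 mm by 177 mm) begins 78 mm behind the grasp point.
Start: joints at [1.005, 0.087, 1.371, -0, 1.684, -0.103], TCP at [0.246, 0.492, 0.206] pointing down, gripper open.
Joint ranges: [-3.1, 3.1], [-0.76, 2.03], [0.27, 2.55], [-1.08, 4.22], [0.17, 2.65], [-2.57, 2.57]. Speed limits (rad/s): [2.79, 2.79, 3.14, 3.14, 3.14, 3.14].

## Interface

Orientations are given as [roll, pitch, yaw] about the fixed x, y, z axes, in that order (R = Rz(yaw) Ry(pitch) Rx(roll)).
In Python, from bench import robot, cams, ticket gives the robot as it stands.
- The arm moves only by the tool jog_arm, never from a script. Its argument "series" is a list of rows, each an object of numbers: "x", "y", "z": the shift along the tool's x, y, z in m; "rx", "ry", "rz": the turn, a rotation vector about the tool's x, y, z in degrees. A call has 1 to 12 rows; each row shifts and turns the pose as measured when the row begins, along the tool's axes as they then stand; what a row does not reach is not made up. A row lasts 1/12 s, in which the tool goes at most 41.7 mm and 7.16 degrees, less where a joint would pass 70% of its speed; a pose out of reach is approached as far as the arm can. A call with a gripper value outside its range is refused whole. "claw" is the opening, from 0 (shut) to 1 (fully open), set as the call begins (left out, the last holds). The fingers move at their own pace and stop on an object; the grip force is fixed at half the most. Time passes only in rows, so rows that do not move let the fingers close. It gives the time, the measured TCP pose, the force and the opening at its end, in the units of the state.
- robot.get_obs(): the state, without advancing time (a new reading comes with each control period).
- cams.snapshot(name): name is "side" or "top" or "wrist"; returns a dict with "img" (400x640x3 uint8, red, green, blue), "mtx" (3x3 intrinsics, pixels), "origin" and "attitude" of the camera in the world. Camera axes: x right, y down, z forward; pixel columns grow to the right and rows downward; lengths in m; the calibration is good to about 2 mm. A picture is of the moment at which its call begins. There is no depth.
- ticket.close_job(): hands the job in, once; it reports no verdict.
Trained networks look in a picture, given as the dict that the camera call returned (one of the last four; its "shot" number tells which), for a name from the list of things; names that differ only in an ending like _2 or _b are one class to them, and where a whole thing is asked for, a point or a joint stands for the part that bears it (a point fixed in the world has none). Each returns a list of dicts, best first, with "p" (0 to 1); they miss things now and then, are a little off and sometimes report something else, mostly with a low value. They report only what shows in the picture. A call takes as long as a camera call.
- cams.look_for(thing, picture): "bbox" ([left, top, width, height] in pixels, round what is visible of it).
The state is a dict: "time": time; "joint_positions": joint angles; "qvel": joint speeds; "joint_torque": joint torques, N m; "tool_pos": TCP position; "ee_rot": TCP orientation; "wrist_force": force on the tool from outside, world axes, zero at the start; "wrist_torque": the same for the moment, N m; "width": finger opening in m.
Only numpy, scipy, OpenCV 4.12 (cv2) and the standard library are available. Lean on these libraries where they do the work, as an engineer would, in place of code of your own. Each camera call takes 0.05 s, during which the arm holds its last target.

## Working session

There is one attempt and no reset: what is moved stays moved. The work goes in short steps, Python scripts to look and compute and a tool call to move; the robot and the scene stay as the last step left them, time stands still between calls to the robot, and variables do not carry over. Pictures are saved under pics/ and viewed, and the job is handed in when it is done.

Besides the shell and the picture viewer there is one more tool, called after "Emit:" as name(argument=value, ...), one argument or row to a line, values as JSON. jog_arm: Moves the arm, as the interface text tells. Its arguments: {"type":"object","properties":{"series":{"type":"array","items":{"type":"object","properties":{"x":{"type":"number"},"y":{"type":"number"},"z":{"type":"number"},"rx":{"type":"number"},"ry":{"type":"number"},"rz":{"type":"number"}}}},"claw":{"type":"number"}},"required":["series"]}

```bash
ls; mkdir -p pics; python3 - <<'E'
from bench import robot,cams
import cv2,json
print(robot.get_obs())
for n in ["top","side","wrist"]:
    s=cams.snapshot(n); cv2.imwrite(f"pics/{n}0.png",s["img"][:,:,::-1])
    print(n,s["mtx"],s["origin"],s["attitude"],s["shot"])
    if n!="wrist":
        for t in ["tank","core","red_pin","gel","dam","lid","red_jack","stand","tube_rack","jar"]:
            print(t,[(r["bbox"],round(r["p"],2)) for r in cams.look_for(t,s)[:2]])
print(robot.get_obs()["time"])
E
```

```text
pics
{'time': 0.0, 'joint_positions': array([ 1.00489041e+00,  8.79522421e-02,  1.37226945e+00,  8.15661497e-08,
        1.68358393e+00, -1.03091899e-01]), 'qvel': array([-0.00010343, -0.00111161, -0.00216212, -0.00096111,  0.00113679,
       -0.00112031]), 'joint_torque': array([-6.85026152e-04, -3.40173411e+01, -3.02433479e+01,  7.15673435e-02,
        3.28536972e-02, -1.75770992e-04]), 'tool_pos': array([0.24525913, 0.49167013, 0.20429798]), 'ee_rot': array([-3.14136484e+00,  2.20120887e-03,  1.10798257e+00]), 'wrist_force': array([ 0.3613803 , -0.11326263,  0.33871117]), 'wrist_torque': array([-0.00657472, -0.01784428, -0.06470102]), 'width': 0.09415693221097718}
top [[391.37500989   0.         323.04472186]
 [  0.         391.37500989 201.05810347]
 [  0.           0.           1.        ]] [ 0.39966455 -0.00429709  1.04111568] [-2.99152092  0.02491063 -1.5730611 ] 1
tank [([247.5, 155.5, 66.0, 71.1], 0.7)]
core [([152.0, 215.9, 69.8, 53.6], 0.9)]
red_pin []
gel [([364.8, 172.0, 44.5, 17.6], 0.59)]
dam [([370.1, 203.0, 45.2, 9.7], 0.65)]
lid [([430.5, 206.4, 77.1, 78.4], 0.7)]
r
[... 442 characters left out ...]
, 53.0, 58.2], 0.58), ([361.0, 268.7, 38.1, 53.1], 0.3)]
core [([264.6, 115.1, 38.2, 52.1], 0.77)]
red_pin []
gel [([335.5, 205.1, 9.3, 40.1], 0.55)]
dam [([312.4, 212.2, 9.7, 33.6], 0.8), ([335.3, 203.5, 11.3, 45.1], 0.68)]
lid [([246.4, 271.6, 83.7, 65.9], 0.62)]
red_jack [([270.4, 277.5, 16.4, 13.3], 0.56), ([330.9, 116.5, 17.2, 38.0], 0.26)]
stand [([300.5, 221.4, 54.8, 44.2], 0.95)]
tube_rack [([361.1, 269.3, 39.3, 51.1], 0.77)]
jar [([328.5, 116.3, 19.8, 37.8], 0.87)]
wrist [[291.59937359   0.         315.6022118 ]
 [  0.         291.59937359 197.90701683]
 [  0.           0.           1.        ]] [0.17055053 0.52977626 0.38472998] [2.84752996e+00 5.85546284e-04 1.10729590e+00] 3
1.15
```

```bash
python3 - <<'E'
import cv2
t=cv2.imread("pics/top0.png"); cv2.imwrite("pics/t_crop.png",cv2.resize(t[120:300,130:530],(800,360),interpolation=cv2.INTER_CUBIC))
t=cv2.imread("pics/side0.png"); cv2.imwrite("pics/s_crop.png",cv2.resize(t[100:350,220:430],None,fx=2.4,fy=2.4,interpolation=cv2.INTER_CUBIC))
E
```

```text
(no output)
```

View pics/t_crop.png

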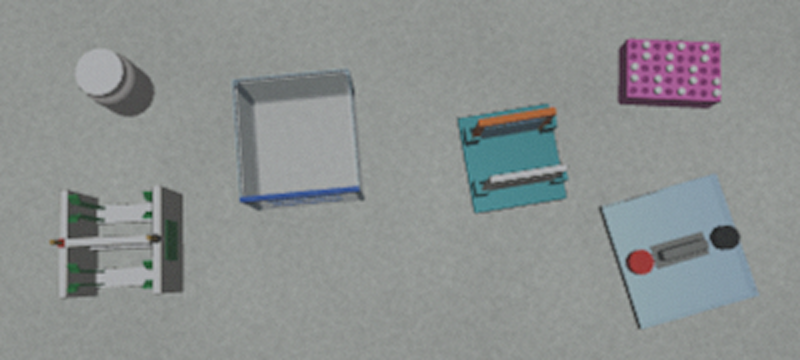

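View pics/s_crop.png

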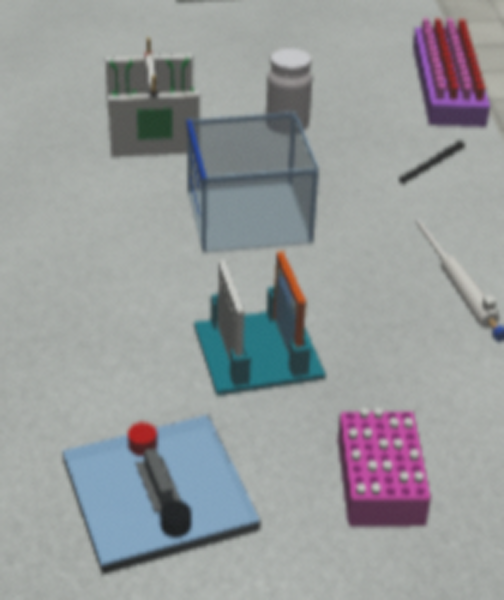

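View pics/wrist0.png

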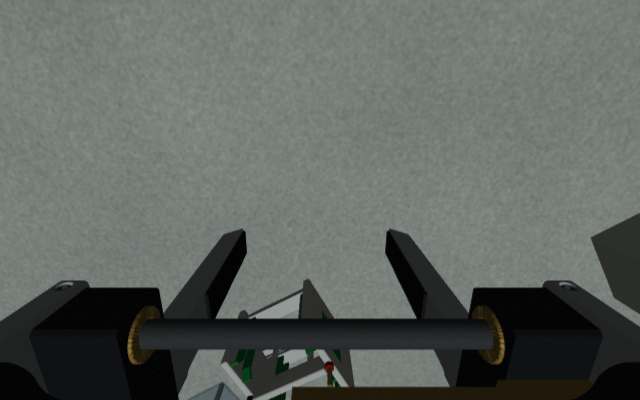

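```bash
cat > h.py <<'E'
import numpy as np,cv2
from scipy.spatial.transform import Rotation as Ro
from scipy.optimize import least_squares
def cam(s): return np.array(s["mtx"]),np.array(s["origin"]),Ro.from_euler("xyz",s["attitude"]).as_matrix()
def proj(c,P):
    K,o,R=c; q=(np.atleast_2d(P)-o)@R; q=q@K.T; return q[:,:2]/q[:,2:]
def ray(c,uv,z):
    K,o,R=c; d=R@np.linalg.inv(K)@[uv[0],uv[1],1]; return o+d*(z-o[2])/d[2]
def w(p,L):
    x,y,a=p[:3]; z=p[3] if len(p)>3 else 0; L=np.atleast_2d(L)/1000.; c,s=np.cos(a),np.sin(a)
    return np.c_[x+c*L[:,0]-s*L[:,1],y+s*L[:,0]+c*L[:,1],L[:,2]+z]
def fit(obs,p0):  # obs: list of (cam, L(mm), uv)
    f=lambda p: np.concatenate([(proj(c,w(p,L))-np.array(uv)).ravel() for c,L,uv in obs])
    r=least_squares(f,p0,loss="soft_l1",f_scale=1.); return r.x,r.fun
def zoom(img,x0,y0,x1,y1,f,fn,step=10):
    z=cv2.resize(img[y0:y1,x0:x1],None,fx=f,fy=f,interpolation=cv2.INTER_CUBIC)
    if z.ndim==3: z=z[:,:,::-1].copy()
    for u in range((x0//step+1)*step,x1,step):
        cv2.line(z,((u-x0)*f,0),((u-x0)*f,6),(0,0,255),1); cv2.putText(z,str(u),((u-x0)*f,16),0,.35,(0,0,255),1)
    for v in range((y0//step+1)*step,y1,step):
        cv2.line(z,(0,(v-y0)*f),(6,(v-y0)*f),(0,0,255),1); cv2.putText(z,str(v),(8,(v-y0)*f+4),0,.35,(0,0,255),1)
    cv2.imwrite(fn,z)
E
cat > z.py <<'E'
from h import *
t=cv2.imread("pics/top0.png")[:,:,::-1]
zoom(t,150,210,230,275,9,"pics/zc.png",5); zoom(t,240,148,320,230,7,"pics/zt.png",5)
zoom(t,355,165,420,232,8,"pics/zs.png",5); zoom(t,425,200,515,290,6,"pics/zl.png",5)
E
python3 z.py
```

```text
(no output)
```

View pics/zc.png

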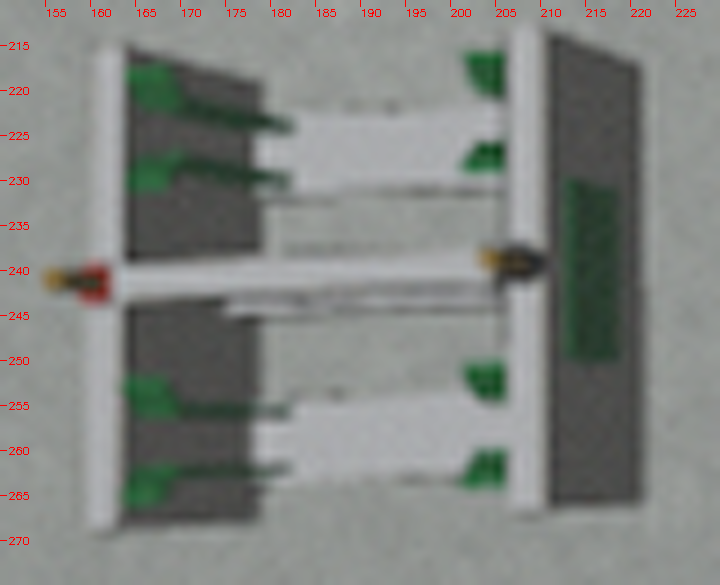

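View pics/zt.png

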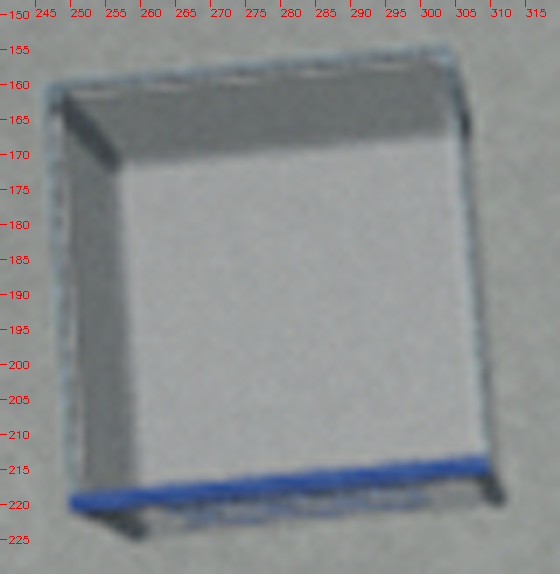

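View pics/zs.png

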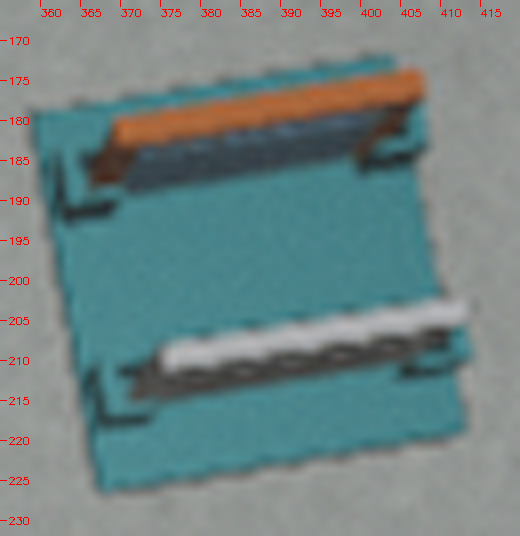

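View pics/zl.png

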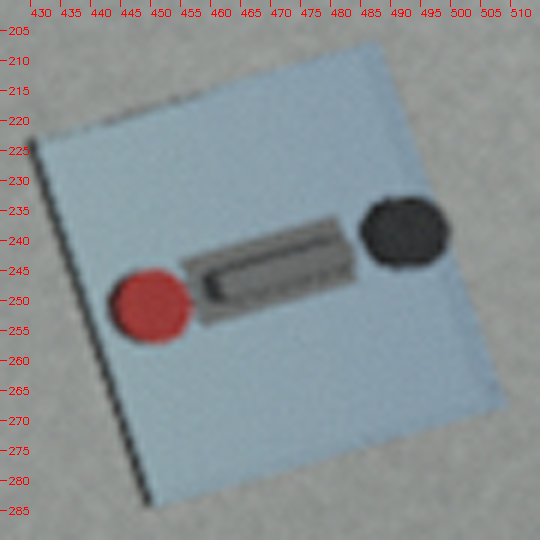

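```bash
cat > fit0.py <<'E'
from h import *
T=(np.array([[391.375,0,323.0447],[0,391.375,201.0581],[0,0,1]]),np.array([0.39966455,-0.00429709,1.04111568]),Ro.from_euler("xyz",[-2.99152092,0.02491063,-1.5730611]).as_matrix())
def go(n,L,uv,p0):
    p,r=fit([(T,L,uv)],p0); print(n,p[:2].round(4),np.degrees(p[2]).round(2),"res",np.abs(r).max().round(2),r.reshape(-1,2).round(1).tolist())
c=lambda a,b,z,x=0:[[x+a,b,z],[x+a,-b,z],[x-a,b,z],[x-a,-b,z]]
go("core",c(65.5,62,100)+[[0,57,130],[0,-57,130],[-65.5,-62,0],[65.5,-62,0]],[[160.8,215],[210.9,212.8],[159.8,268.9],[210.9,267.2],[155.6,241.2],[203.9,238.7],[221.4,265.9],[221.1,217.2]],[.28,.35,0])
go("tank",c(74,70.5,120)+[[-74,70.5,0],[-74,-70.5,0]],[[246.9,160.1],[305,154.9],[250,220.1],[310,214.4],[260,224.7],[311.9,219.4]],[.4,.1,0])
go("stand",c(65,62,10),[[358.8,179.1],[404,172.1],[367.5,226.6],[413.1,219]],[.4,-.15,0])
go("gel",c(4,47,110),[[369.1,180.3],[407.8,173.8],[369.8,182.9],[408,177.1]],[.4,-.15,0])
go("dam",c(4,47,110),[[375,208.5],[413.3,202.3],[375.6,211.5],[413.5,205]],[.4,-.15,0])
go("lid",c(82,78.5,16)+[[0,57,36],[0,-57,36]],[[430.8,223],[488.3,206.7],[450,283.3],[509.2,267.5],[450.3,250.7],[492.5,238.7]],[.28,-.35,0])
E
python3 fit0.py
```

```text
core [0.4474 0.3529] 2.34 res 0.85 [[-0.7, -0.1], [-0.4, -0.2], [-0.8, 0.3], [-0.4, -0.2], [0.5, -0.1], [0.5, 0.2], [0.8, 0.4], [0.9, -0.2]]
tank [0.5741 0.1267] 4.92 res 0.55 [[-0.0, -0.3], [-0.4, -0.5], [0.5, 0.0], [-0.3, 0.4], [-0.1, -0.0], [0.4, 0.5]]
stand [ 0.5603 -0.1458] 8.99 res 0.48 [[-0.2, -0.1], [0.2, -0.5], [-0.4, 0.2], [0.5, 0.3]]
gel [ 0.5947 -0.1403] 8.83 res 0.31 [[0.1, -0.3], [-0.2, 0.1], [-0.0, 0.3], [0.2, -0.0]]
dam [ 0.5256 -0.1519] 9.23 res 0.58 [[-0.3, -0.1], [0.1, -0.3], [-0.3, 0.2], [0.6, 0.2]]
lid [ 0.4381 -0.3565] 15.16 res 1.05 [[-0.4, -0.6], [-0.3, -0.2], [0.0, 1.0], [-0.2, 0.3], [0.1, -0.2], [1.0, -0.1]]
```

Emit:
jog_arm(
  series=[
    {"rz": 6.8},
    {"rz": 6.8},
    {"rz": 6.8},
    {"rz": 6.8},
    {"rz": 6.8},
    {"rz": 6.8},
    {"rz": 6.8},
    {"rz": 6.8},
    {"rz": 6.7},
    {},
  ],
  claw=1,
)

```text
invalid input
```

```bash
cat > go.py <<'E'
import sys
from h import *
from bench import robot
# usage: go.py x y z yawdeg  -> shift in tool axes (after rotation done), rotation vec
o=robot.get_obs(); x,y,z,a=map(float,sys.argv[1:5])
R=Ro.from_euler("xyz",o["ee_rot"]); Rt=Ro.from_euler("xyz",[np.pi,0,np.radians(a)])
d=np.array([x,y,z])-o["tool_pos"]
print("t",round(o["time"],2),"pos",o["tool_pos"].round(4),"rot",np.degrees(o["ee_rot"]).round(2),"F",o["wrist_force"].round(1),"w",round(o["width"],4))
print("rotvec tool deg",np.degrees((R.inv()*Rt).as_rotvec()).round(2),"shift tool now",R.inv().apply(d).round(4),"shift after rot",Rt.inv().apply(d).round(4))
E
python3 go.py 0.447 0.353 0.22 2.34
```

```text
t 1.15 pos [0.2456 0.4922 0.2055] rot [-1.800e+02 -1.000e-02  6.348e+01] F [ 0.4 -0.9 -0.3] w 0.0939
rotvec tool deg [-1.000e-02 -1.000e-02  6.114e+01] shift tool now [-0.0346  0.2424 -0.0145] shift after rot [ 0.1956  0.1473 -0.0145]
```

Emit:
jog_arm(
  series=[
    {"rz": 6.8},
    {"rz": 6.8},
    {"rz": 6.8},
    {"rz": 6.8},
    {"rz": 6.8},
    {"rz": 6.8},
    {"rz": 6.8},
    {"rz": 6.8},
    {"rz": 6.7},
    {"x": 0.0},
  ],
)

```text
invalid input
```

```bash
python3 go.py 0.447 0.353 0.22 2.34
```

```text
t 1.15 pos [0.2456 0.4922 0.2055] rot [-1.800e+02 -1.000e-02  6.348e+01] F [ 0.4 -0.9 -0.3] w 0.0939
rotvec tool deg [-1.000e-02 -1.000e-02  6.114e+01] shift tool now [-0.0346  0.2424 -0.0145] shift after rot [ 0.1956  0.1473 -0.0145]
```

Emit:
jog_arm(
  series=[
    {"x": 0, "y": 0, "z": 0, "rx": 0, "ry": 0, "rz": 6.8},
    {"x": 0, "y": 0, "z": 0, "rx": 0, "ry": 0, "rz": 6.8},
    {"x": 0, "y": 0, "z": 0, "rx": 0, "ry": 0, "rz": 6.8},
    {"x": 0, "y": 0, "z": 0, "rx": 0, "ry": 0, "rz": 6.8},
    {"x": 0, "y": 0, "z": 0, "rx": 0, "ry": 0, "rz": 6.8},
    {"x": 0, "y": 0, "z": 0, "rx": 0, "ry": 0, "rz": 6.8},
    {"x": 0, "y": 0, "z": 0, "rx": 0, "ry": 0, "rz": 6.8},
    {"x": 0, "y": 0, "z": 0, "rx": 0, "ry": 0, "rz": 6.8},
    {"x": 0, "y": 0, "z": 0, "rx": 0, "ry": 0, "rz": 6.7},
  ],
)

```text
time: 1.9
tool_pos: [0.2455, 0.4922, 0.2055]
ee_rot: [-3.142, 0.0, -0.009]
wrist_force: [-0.5, 0.5, 0.1]
width: 0.094
```

```bash
python3 go.py 0.447 0.353 0.22 2.34
```

```text
t 1.9 pos [0.2455 0.4922 0.2055] rot [-1.8e+02  1.0e-02 -5.1e-01] F [-0.5  0.5  0.1] w 0.094
rotvec tool deg [-0.    0.01 -2.85] shift tool now [ 0.2027  0.1374 -0.0146] shift after rot [ 0.1957  0.1473 -0.0145]
```

Emit:
jog_arm(
  series=[
    {"x": 0.034, "y": 0.023, "z": -0.0025, "rx": 0, "ry": 0, "rz": -2.8},
    {"x": 0.034, "y": 0.025, "z": -0.0025, "rx": 0, "ry": 0, "rz": 0},
    {"x": 0.034, "y": 0.025, "z": -0.0025, "rx": 0, "ry": 0, "rz": 0},
    {"x": 0.034, "y": 0.025, "z": -0.0025, "rx": 0, "ry": 0, "rz": 0},
    {"x": 0.034, "y": 0.025, "z": -0.0025, "rx": 0, "ry": 0, "rz": 0},
    {"x": 0.026, "y": 0.02, "z": -0.002, "rx": 0, "ry": 0, "rz": 0},
  ],
)

```text
time: 2.4
tool_pos: [0.4441, 0.3573, 0.2192]
ee_rot: [-3.139, 0.002, 0.052]
wrist_force: [0.2, 0.4, 0.9]
width: 0.0941
```

```bash
python3 go.py 0.447 0.353 0.22 2.34; cat > shot.py <<'E'
import sys
from h import *
from bench import cams,robot
import pickle
s=cams.snapshot(sys.argv[1]); cv2.imwrite("pics/"+sys.argv[2]+".png",s["img"][:,:,::-1])
pickle.dump(s,open("pics/"+sys.argv[2]+".pkl","wb"))
E
python3 shot.py wrist w1
```

```text
t 2.4 pos [0.4441 0.3573 0.2192] rot [-1.7985e+02  1.4000e-01  2.9600e+00] F [0.2 0.4 0.9] w 0.0941
rotvec tool deg [-0.15  0.14  0.62] shift tool now [ 0.0027  0.0044 -0.0008] shift after rot [ 0.0027  0.0044 -0.0008]
```

View pics/w1.png

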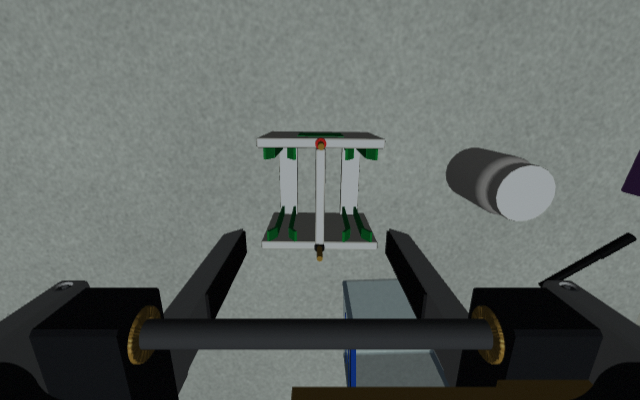

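```bash
python3 - <<'E'
from h import *; import pickle
s=pickle.load(open("pics/w1.pkl","rb")); zoom(s["img"],250,120,395,270,5,"pics/w1z.png",10); print(s["origin"],s["attitude"])
c=cam(s); print(proj(c,w([.4474,.3529,np.radians(2.34)],[[0,57,130],[0,-57,130],[65.5,62,100],[-65.5,62,100]])))
E
```

```text
[0.44120431 0.44136495 0.39867064] [2.84957709 0.00288518 0.0508976 ]
[[318.92460161 146.44517204]
 [317.44294995 258.47453847]
 [383.77847755 138.58046714]
 [253.72117773 137.21625136]]
```

View pics/w1z.png

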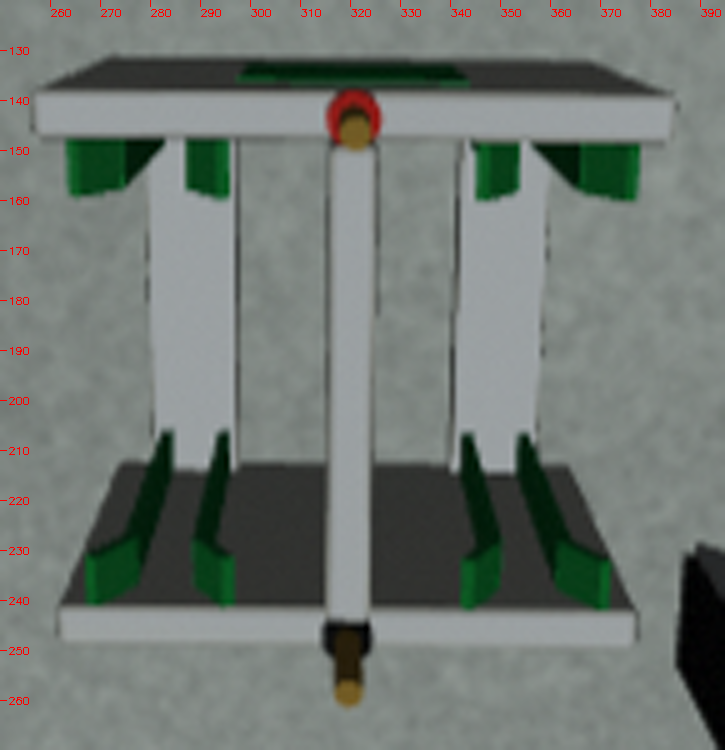

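Emit:
jog_arm(
  series=[
    {"x": 0.0042, "y": 0.0045, "z": 0.03, "rx": -0.15, "ry": 0.14, "rz": 0.6},
    {"x": 0, "y": 0, "z": 0.035, "rx": 0, "ry": 0, "rz": 0},
    {"x": 0, "y": 0, "z": 0.035, "rx": 0, "ry": 0, "rz": 0},
    {"x": 0, "y": 0, "z": 0.03, "rx": 0, "ry": 0, "rz": 0},
    {"x": 0, "y": 0, "z": 0.005, "rx": 0, "ry": 0, "rz": 0},
    {"x": 0, "y": 0, "z": 0, "rx": 0, "ry": 0, "rz": 0},
  ],
  claw=0.5,
)

```text
time: 2.95
tool_pos: [0.4612, 0.3466, 0.0835]
ee_rot: [-3.14, -0.013, 0.024]
wrist_force: [0.5, -0.6, 0.3]
width: 0.0573
```

```bash
python3 go.py 0.4485 0.353 0.077 2.34
```

```text
t 2.95 pos [0.4612 0.3466 0.0835] rot [-179.93   -0.74    1.35] F [ 0.5 -0.6  0.3] w 0.0573
rotvec tool deg [-0.07 -0.75 -0.99] shift tool now [-0.0126 -0.0067  0.0064] shift after rot [-0.0124 -0.0069  0.0065]
```

Emit:
jog_arm(
  series=[
    {"x": -0.006, "y": -0.003, "z": 0, "rx": 0, "ry": -0.4, "rz": -0.5},
    {"x": -0.003, "y": -0.002, "z": 0.002, "rx": 0, "ry": -0.2, "rz": -0.3},
    {"x": 0, "y": 0, "z": 0, "rx": 0, "ry": 0, "rz": 0},
  ],
)

```text
time: 3.2
tool_pos: [0.4522, 0.3533, 0.085]
ee_rot: [-3.138, -0.005, 0.04]
wrist_force: [-1.0, -0.0, 0.1]
width: 0.0472
```

```bash
python3 go.py 0.4485 0.353 0.077 2.34
```

```text
t 3.2 pos [0.4522 0.3533 0.085 ] rot [-179.79   -0.28    2.26] F [-1.  -0.   0.1] w 0.0472
rotvec tool deg [-0.21 -0.28 -0.08] shift tool now [-0.0038  0.0002  0.008 ] shift after rot [-0.0037  0.0001  0.008 ]
```

Emit:
jog_arm(
  series=[
    {"x": -0.003, "y": 0, "z": 0.004, "rx": -0.2, "ry": -0.3, "rz": 0},
    {"x": -0.0005, "y": 0, "z": 0.003, "rx": 0, "ry": 0, "rz": 0},
    {"x": 0, "y": 0, "z": 0, "rx": 0, "ry": 0, "rz": 0},
  ],
)

```text
time: 3.45
tool_pos: [0.4505, 0.3558, 0.0829]
ee_rot: [-3.137, -0.007, 0.041]
wrist_force: [0.2, -0.4, 0.3]
width: 0.0472
```

```bash
python3 go.py 0.4485 0.353 0.077 2.34; python3 shot.py wrist w2
```

```text
t 3.45 pos [0.4505 0.3558 0.0829] rot [-179.73   -0.43    2.36] F [ 0.2 -0.4  0.3] w 0.0472
rotvec tool deg [-0.27 -0.43  0.03] shift tool now [-0.0021  0.0027  0.0059] shift after rot [-0.0021  0.0027  0.0059]
```

View pics/w2.png

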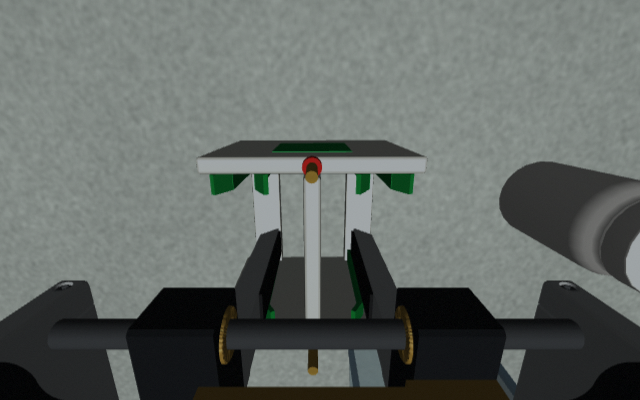

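Emit:
jog_arm(
  series=[
    {"x": -0.002, "y": 0.002, "z": 0.005, "rx": -0.3, "ry": -0.5, "rz": 0},
    {"x": -0.001, "y": 0.001, "z": 0.002, "rx": 0, "ry": 0, "rz": 0},
    {"x": 0, "y": 0, "z": 0, "rx": 0, "ry": 0, "rz": 0},
  ],
)

```text
time: 3.75
tool_pos: [0.4481, 0.3528, 0.0767]
ee_rot: [-3.141, -0.0, 0.041]
wrist_force: [0.2, 0.7, -0.3]
width: 0.0468
```

```bash
python3 go.py 0.4485 0.353 0.077 2.34
```

```text
t 3.75 pos [0.4481 0.3528 0.0767] rot [-179.99   -0.      2.36] F [ 0.2  0.7 -0.3] w 0.0468
rotvec tool deg [-0.01 -0.    0.02] shift tool now [ 0.0004 -0.0002 -0.0003] shift after rot [ 0.0004 -0.0002 -0.0003]
```

Well aligned. Close on the bar.

Emit:
jog_arm(
  series=[
    {"x": 0, "y": 0, "z": 0, "rx": 0, "ry": 0, "rz": 0},
    {"x": 0, "y": 0, "z": 0, "rx": 0, "ry": 0, "rz": 0},
    {"x": 0, "y": 0, "z": 0, "rx": 0, "ry": 0, "rz": 0},
    {"x": 0, "y": 0, "z": 0, "rx": 0, "ry": 0, "rz": 0},
    {"x": 0, "y": 0, "z": 0, "rx": 0, "ry": 0, "rz": 0},
    {"x": 0, "y": 0, "z": 0, "rx": 0, "ry": 0, "rz": 0},
  ],
  claw=0,
)

```text
time: 4.25
tool_pos: [0.4481, 0.3522, 0.076]
ee_rot: [3.141, 0.001, 0.041]
wrist_force: [0.3, 0.4, 0.6]
width: 0.0103
```

```bash
python3 go.py 0.4485 0.353 0.077 2.34
```

```text
t 4.25 pos [0.4481 0.3522 0.076 ] rot [1.7998e+02 5.0000e-02 2.3200e+00] F [0.3 0.4 0.6] w 0.0103
rotvec tool deg [ 0.02  0.05 -0.02] shift tool now [ 0.0005 -0.0007 -0.001 ] shift after rot [ 0.0005 -0.0007 -0.001 ]
```

Emit:
jog_arm(
  series=[
    {"x": 0, "y": 0, "z": -0.01, "rx": 0, "ry": 0, "rz": 0},
    {"x": 0, "y": 0, "z": -0.025, "rx": 0, "ry": 0, "rz": 0},
    {"x": 0, "y": 0, "z": -0.03, "rx": 0, "ry": 0, "rz": 0},
    {"x": 0, "y": 0, "z": -0.03, "rx": 0, "ry": 0, "rz": 0},
    {"x": 0, "y": 0, "z": -0.03, "rx": 0, "ry": 0, "rz": 0},
    {"x": 0, "y": 0, "z": -0.02, "rx": 0, "ry": 0, "rz": 0},
    {"x": 0, "y": 0, "z": -0.01, "rx": 0, "ry": 0, "rz": 0},
    {"x": 0, "y": 0, "z": 0, "rx": 0, "ry": 0, "rz": 0},
  ],
)

```text
time: 4.92
tool_pos: [0.4439, 0.3496, 0.2314]
ee_rot: [3.131, 0.018, 0.041]
wrist_force: [0.3, -0.4, -3.5]
width: 0.0098
```

```bash
python3 go.py 0.574 0.126 0.236 4.92;python3 shot.py wrist w3;python3 shot.py side s3
```

```text
t 4.92 pos [0.4439 0.3496 0.2314] rot [179.39   1.05   2.32] F [ 0.3 -0.4 -3.5] w 0.0098
rotvec tool deg [ 0.58  1.06 -2.59] shift tool now [ 0.1208  0.2288 -0.0044] shift after rot [ 0.1104  0.234  -0.0046]
```

View pics/w3.png

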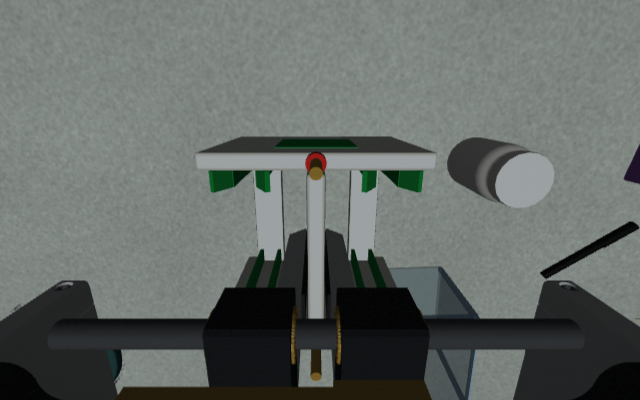

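View pics/s3.png

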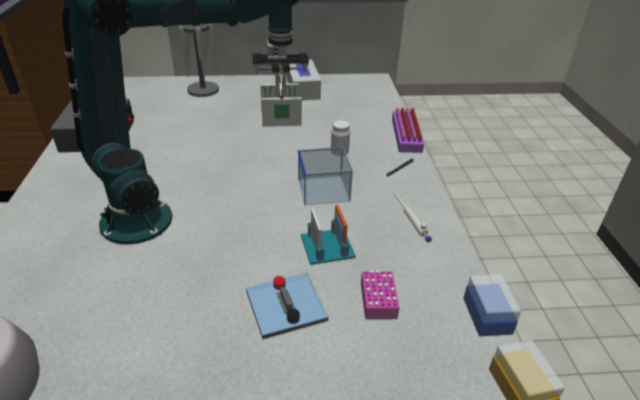

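Emit:
jog_arm(
  series=[
    {"x": 0.012, "y": 0.022, "z": -0.001, "rx": 0.6, "ry": 1.0, "rz": -1.0},
    {"x": 0.017, "y": 0.034, "z": -0.001, "rx": 0, "ry": 0, "rz": -1.0},
    {"x": 0.017, "y": 0.034, "z": -0.001, "rx": 0, "ry": 0, "rz": -0.5},
    {"x": 0.017, "y": 0.034, "z": -0.001, "rx": 0, "ry": 0, "rz": 0},
    {"x": 0.017, "y": 0.034, "z": -0.001, "rx": 0, "ry": 0, "rz": 0},
    {"x": 0.015, "y": 0.034, "z": -0.001, "rx": 0, "ry": 0, "rz": 0},
    {"x": 0.01, "y": 0.02, "z": 0, "rx": 0, "ry": 0, "rz": 0},
    {"x": 0.004, "y": 0.009, "z": 0, "rx": 0, "ry": 0, "rz": 0},
    {"x": 0, "y": 0, "z": 0, "rx": 0, "ry": 0, "rz": 0},
  ],
)

```text
time: 5.77
tool_pos: [0.5636, 0.1279, 0.2072]
ee_rot: [3.134, 0.047, 0.093]
wrist_force: [-0.1, -0.1, -2.8]
width: 0.0097
```

```bash
python3 go.py 0.574 0.126 0.236 4.92;python3 shot.py wrist w4
```

```text
t 5.77 pos [0.5636 0.1279 0.2072] rot [179.56   2.68   5.35] F [-0.1 -0.1 -2.8] w 0.0097
rotvec tool deg [0.45 2.68 0.44] shift tool now [ 0.0088  0.0031 -0.0292] shift after rot [ 0.0102  0.0028 -0.0288]
```

View pics/w4.png

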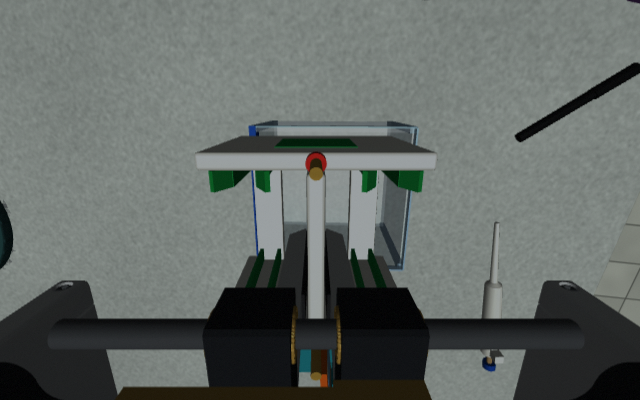

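Emit:
jog_arm(
  series=[
    {"x": 0.004, "y": 0.001, "z": -0.01, "rx": 0.3, "ry": 1.5, "rz": 0.2},
    {"x": 0.003, "y": 0.001, "z": -0.005, "rx": 0.1, "ry": 0.8, "rz": 0.2},
    {"x": 0, "y": 0, "z": 0, "rx": 0, "ry": 0, "rz": 0},
    {"x": 0, "y": 0, "z": 0, "rx": 0, "ry": 0, "rz": 0},
  ],
)

```text
time: 6.15
tool_pos: [0.568, 0.133, 0.2212]
ee_rot: [-3.138, 0.009, 0.094]
wrist_force: [0.5, -1.6, -3.9]
width: 0.0096
```

```bash
python3 go.py 0.574 0.126 0.22 4.92
```

```text
t 6.15 pos [0.568  0.133  0.2212] rot [-179.8     0.49    5.37] F [ 0.5 -1.6 -3.9] w 0.0096
rotvec tool deg [-0.19  0.49  0.45] shift tool now [0.0053 0.0075 0.0011] shift after rot [0.0053 0.0075 0.0012]
```

Emit:
jog_arm(
  series=[
    {"x": 0.004, "y": 0.005, "z": 0, "rx": -0.2, "ry": 0.4, "rz": 0.4},
    {"x": 0.001, "y": 0.002, "z": 0, "rx": 0, "ry": 0, "rz": 0},
    {"x": 0, "y": 0, "z": 0, "rx": 0, "ry": 0, "rz": 0},
  ],
)

```text
time: 6.4
tool_pos: [0.5735, 0.1287, 0.2231]
ee_rot: [-3.141, -0.002, 0.091]
wrist_force: [-0.4, -0.6, -3.6]
width: 0.0093
```

```bash
python3 go.py 0.574 0.126 0.22 4.92;python3 shot.py wrist w5;python3 shot.py top t5; python3 - <<'E'
from h import *; import pickle
s=pickle.load(open("pics/w5.pkl","rb")); zoom(s["img"],180,110,460,300,2,"pics/w5z.png",10)
c=cam(s)
print(proj(c,w([.5741,.1267,np.radians(4.92)],[[74,70.5,120],[-74,70.5,120],[70,66.5,120],[-70,66.5,120],[70,66.5,5],[-70,66.5,5]])).round(1))
s=pickle.load(open("pics/t5.pkl","rb")); zoom(s["img"],230,140,330,230,7,"pics/t5z.png",10)
E
```

```text
t 6.4 pos [0.5735 0.1287 0.2231] rot [-1.7999e+02 -1.3000e-01  5.1900e+00] F [-0.4 -0.6 -3.6] w 0.0093
rotvec tool deg [-0.01 -0.13  0.27] shift tool now [0.0003 0.0027 0.0031] shift after rot [0.0003 0.0027 0.0031]
[[393.7 127.6]
 [236.7 126.9]
 [389.2 131.9]
 [241.2 131.3]
 [368.1 125.5]
 [262.3 125.1]]
```

View pics/w5.png

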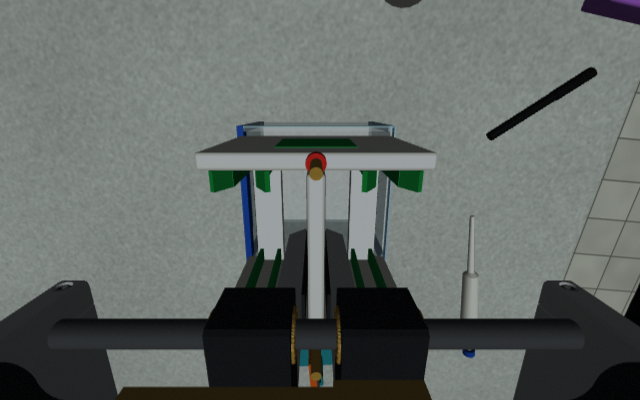

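View pics/t5z.png

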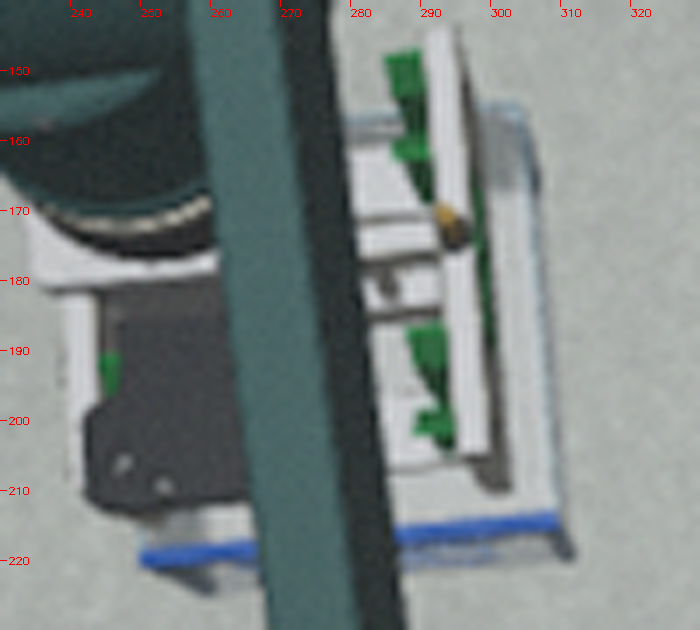

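```bash
python3 - <<'E'
from h import *; import pickle
s=pickle.load(open("pics/w5.pkl","rb")); zoom(s["img"],190,110,270,190,8,"pics/w5a.png",10); zoom(s["img"],360,110,440,190,8,"pics/w5b.png",10)
E
```

```text
(no output)
```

View pics/w5a.png

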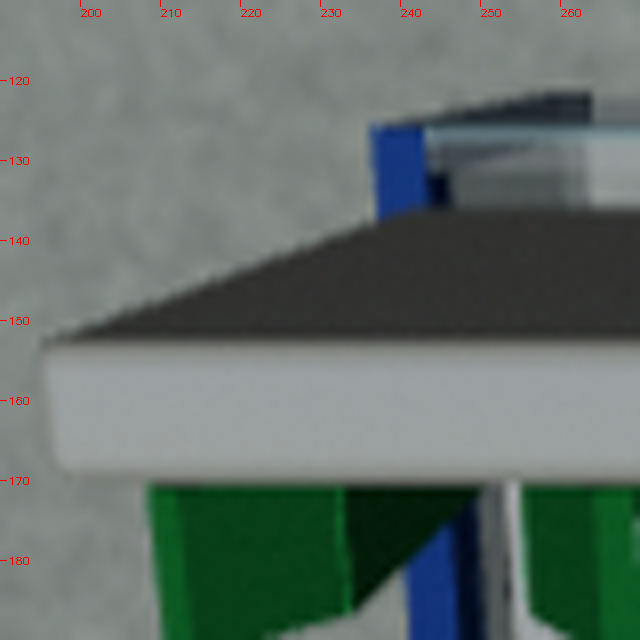

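View pics/w5b.png

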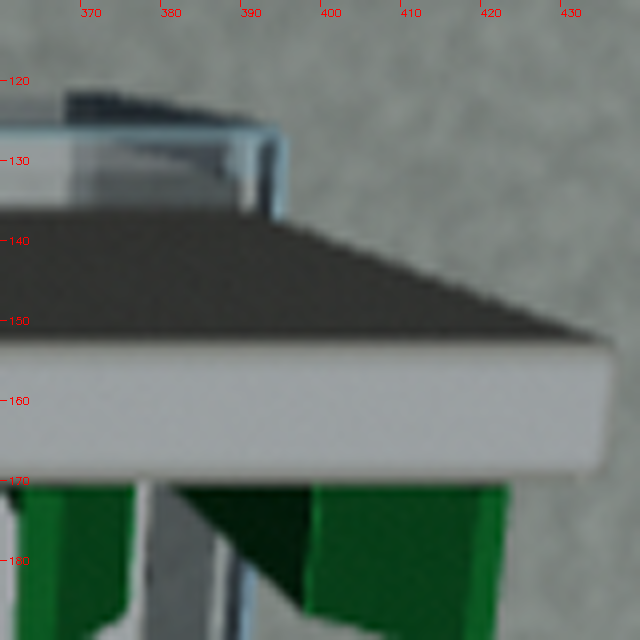

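Emit:
jog_arm(
  series=[
    {"x": 0.0003, "y": 0.0015, "z": 0.004, "rx": 0, "ry": -0.1, "rz": 0.2},
    {"x": 0, "y": 0.0005, "z": 0.005, "rx": 0, "ry": 0, "rz": 0},
    {"x": 0, "y": 0, "z": 0.003, "rx": 0, "ry": 0, "rz": 0},
    {"x": 0, "y": 0, "z": 0, "rx": 0, "ry": 0, "rz": 0},
  ],
)

```text
time: 6.83
tool_pos: [0.5738, 0.1264, 0.2091]
ee_rot: [-3.141, 0.001, 0.086]
wrist_force: [0.3, 0.5, -3.7]
width: 0.0098
```

```bash
python3 go.py 0.574 0.1265 0.20 4.95
```

```text
t 6.83 pos [0.5738 0.1264 0.2091] rot [-1.7998e+02  7.0000e-02  4.9400e+00] F [ 0.3  0.5 -3.7] w 0.0098
rotvec tool deg [-0.02  0.07 -0.01] shift tool now [ 0.0002 -0.0001  0.0091] shift after rot [ 0.0002 -0.0001  0.0091]
```

Emit:
jog_arm(
  series=[
    {"x": 0, "y": 0, "z": 0.006, "rx": 0, "ry": 0, "rz": 0},
    {"x": 0, "y": 0, "z": 0.008, "rx": 0, "ry": 0, "rz": 0},
    {"x": 0, "y": 0, "z": 0.008, "rx": 0, "ry": 0, "rz": 0},
    {"x": 0, "y": 0, "z": 0.004, "rx": 0, "ry": 0, "rz": 0},
  ],
)

```text
time: 7.17
tool_pos: [0.5739, 0.1263, 0.1807]
ee_rot: [-3.141, 0.001, 0.086]
wrist_force: [0.3, 0.5, -4.2]
width: 0.0099
```

```bash
python3 go.py 0.574 0.1265 0.20 4.95
```

```text
t 7.17 pos [0.5739 0.1263 0.1807] rot [-1.7998e+02  5.0000e-02  4.9200e+00] F [ 0.3  0.5 -4.2] w 0.0099
rotvec tool deg [-0.02  0.05 -0.03] shift tool now [ 0.0001 -0.0002 -0.0193] shift after rot [ 0.0001 -0.0002 -0.0193]
```

Core is entering the tank without contact; continue down (0.1 m to go, leaving a margin).

Emit:
jog_arm(
  series=[
    {"x": 0, "y": 0, "z": 0.008, "rx": 0, "ry": 0, "rz": 0},
    {"x": 0, "y": 0, "z": 0.008, "rx": 0, "ry": 0, "rz": 0},
    {"x": 0, "y": 0, "z": 0.008, "rx": 0, "ry": 0, "rz": 0},
    {"x": 0, "y": 0, "z": 0.008, "rx": 0, "ry": 0, "rz": 0},
    {"x": 0, "y": 0, "z": 0.008, "rx": 0, "ry": 0, "rz": 0},
    {"x": 0, "y": 0, "z": 0.004, "rx": 0, "ry": 0, "rz": 0},
  ],
)

```text
time: 7.67
tool_pos: [0.5728, 0.1262, 0.1302]
ee_rot: [-3.141, 0.004, 0.086]
wrist_force: [0.0, -0.2, -3.8]
width: 0.0097
```

```bash
python3 go.py 0.574 0.1265 0.081 4.95
```

```text
t 7.67 pos [0.5728 0.1262 0.1302] rot [-179.98    0.22    4.92] F [ 0.  -0.2 -3.8] w 0.0097
rotvec tool deg [-0.02  0.22 -0.03] shift tool now [ 0.0014 -0.0002  0.0492] shift after rot [ 0.0012 -0.0002  0.0492]
```

Emit:
jog_arm(
  series=[
    {"x": 0.001, "y": 0, "z": 0.008, "rx": 0, "ry": 0.2, "rz": 0},
    {"x": 0, "y": 0, "z": 0.008, "rx": 0, "ry": 0, "rz": 0},
    {"x": 0, "y": 0, "z": 0.008, "rx": 0, "ry": 0, "rz": 0},
    {"x": 0, "y": 0, "z": 0.008, "rx": 0, "ry": 0, "rz": 0},
    {"x": 0, "y": 0, "z": 0.004, "rx": 0, "ry": 0, "rz": 0},
    {"x": 0, "y": 0, "z": 0, "rx": 0, "ry": 0, "rz": 0},
  ],
)

```text
time: 8.17
tool_pos: [0.5731, 0.1263, 0.0887]
ee_rot: [-3.141, 0.002, 0.086]
wrist_force: [0.2, -0.5, -2.9]
width: 0.0101
```

```bash
python3 go.py 0.574 0.1265 0.081 4.95
```

```text
t 8.17 pos [0.5731 0.1263 0.0887] rot [-1.7998e+02  1.2000e-01  4.9300e+00] F [ 0.2 -0.5 -2.9] w 0.0101
rotvec tool deg [-0.02  0.12 -0.02] shift tool now [ 0.0009 -0.0002  0.0077] shift after rot [ 0.0009 -0.0002  0.0077]
```

Emit:
jog_arm(
  series=[
    {"x": 0.0005, "y": 0, "z": 0.004, "rx": 0, "ry": 0, "rz": 0},
    {"x": 0, "y": 0, "z": 0.003, "rx": 0, "ry": 0, "rz": 0},
    {"x": 0, "y": 0, "z": 0.001, "rx": 0, "ry": 0, "rz": 0},
    {"x": 0, "y": 0, "z": 0, "rx": 0, "ry": 0, "rz": 0},
  ],
)

```text
time: 8.5
tool_pos: [0.5746, 0.1266, 0.0815]
ee_rot: [-3.141, -0.0, 0.086]
wrist_force: [0.3, -0.6, -2.9]
width: 0.0099
```

```bash
python3 go.py 0.574 0.1265 0.081 4.95
```

```text
t 8.5 pos [0.5746 0.1266 0.0815] rot [-1.7997e+02 -3.0000e-02  4.9300e+00] F [ 0.3 -0.6 -2.9] w 0.0099
rotvec tool deg [-0.03 -0.03 -0.02] shift tool now [-0.0006  0.0001  0.0005] shift after rot [-0.0006  0.0001  0.0005]
```

Still hanging by the force; go down to touch.

Emit:
jog_arm(
  series=[
    {"x": 0, "y": 0, "z": 0.001, "rx": 0, "ry": 0, "rz": 0},
    {"x": 0, "y": 0, "z": 0.001, "rx": 0, "ry": 0, "rz": 0},
    {"x": 0, "y": 0, "z": 0, "rx": 0, "ry": 0, "rz": 0},
  ],
)

```text
time: 8.75
tool_pos: [0.5754, 0.1269, 0.0815]
ee_rot: [-3.141, -0.003, 0.086]
wrist_force: [0.7, -0.6, -2.7]
width: 0.0096
```

```bash
python3 go.py 0.574 0.1265 0.081 4.95
```

```text
t 8.75 pos [0.5754 0.1269 0.0815] rot [-1.7996e+02 -1.7000e-01  4.9400e+00] F [ 0.7 -0.6 -2.7] w 0.0096
rotvec tool deg [-0.04 -0.17 -0.01] shift tool now [-0.0014  0.0002  0.0005] shift after rot [-0.0014  0.0002  0.0005]
```

Emit:
jog_arm(
  series=[
    {"x": -0.0015, "y": 0, "z": 0.003, "rx": 0, "ry": -0.15, "rz": 0},
    {"x": 0, "y": 0, "z": 0.002, "rx": 0, "ry": 0, "rz": 0},
    {"x": 0, "y": 0, "z": 0, "rx": 0, "ry": 0, "rz": 0},
  ],
)

```text
time: 9.0
tool_pos: [0.576, 0.1272, 0.0816]
ee_rot: [-3.14, -0.007, 0.087]
wrist_force: [0.5, 0.5, -2.3]
width: 0.0097
```

```bash
python3 go.py 0.574 0.1265 0.081 4.95
```

```text
t 9.0 pos [0.576  0.1272 0.0816] rot [-179.94   -0.42    4.96] F [ 0.5  0.5 -2.3] w 0.0097
rotvec tool deg [-0.06 -0.42  0.01] shift tool now [-0.002   0.0005  0.0006] shift after rot [-0.002   0.0005  0.0006]
```

Emit:
jog_arm(
  series=[
    {"x": -0.002, "y": 0, "z": 0.002, "rx": 0, "ry": -0.4, "rz": 0},
    {"x": 0, "y": 0, "z": 0.003, "rx": 0, "ry": 0, "rz": 0},
    {"x": 0, "y": 0, "z": 0.004, "rx": 0, "ry": 0, "rz": 0},
  ],
)

```text
time: 9.25
tool_pos: [0.5758, 0.1273, 0.0809]
ee_rot: [-3.14, -0.007, 0.087]
wrist_force: [-8.6, -0.9, 18.9]
width: 0.0099
```

```bash
python3 go.py 0.574 0.1265 0.081 4.95; python3 shot.py side s6; python3 - <<'E'
from h import *; import pickle
s=pickle.load(open("pics/s6.pkl","rb")); zoom(s["img"],270,120,380,220,7,"pics/s6z.png",10)
E
```

```text
t 9.25 pos [0.5758 0.1273 0.0809] rot [-179.93   -0.39    4.99] F [-8.6 -0.9 18.9] w 0.0099
rotvec tool deg [-0.07 -0.39  0.04] shift tool now [-0.0019  0.0006 -0.0001] shift after rot [-0.0019  0.0006 -0.0001]
```

View pics/s6z.png

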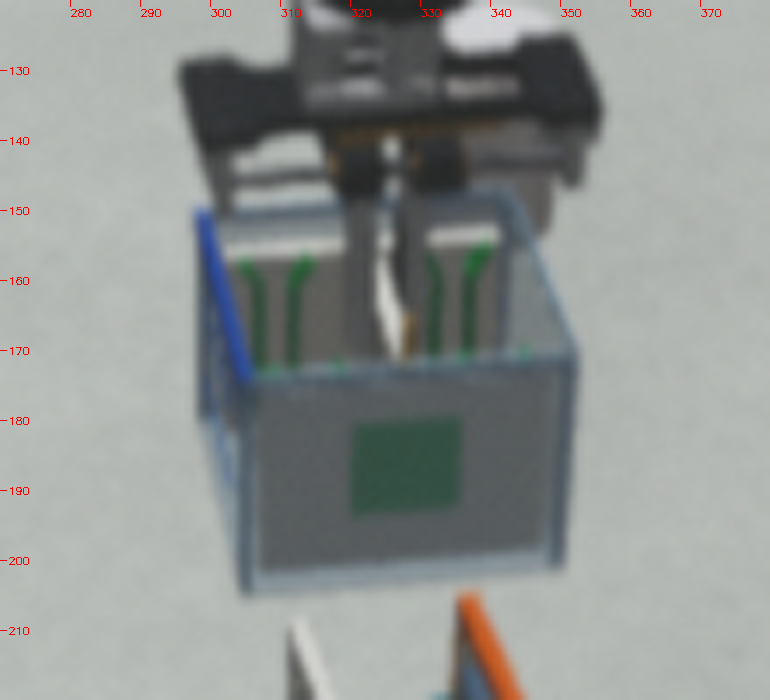

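Emit:
jog_arm(
  series=[
    {"x": 0, "y": 0, "z": -0.0005, "rx": 0, "ry": 0, "rz": 0},
    {"x": 0, "y": 0, "z": 0, "rx": 0, "ry": 0, "rz": 0},
  ],
)

```text
time: 9.47
tool_pos: [0.576, 0.1273, 0.0826]
ee_rot: [-3.141, -0.009, 0.087]
wrist_force: [-0.2, -0.1, -2.3]
width: 0.0097
```

Emit:
jog_arm(
  series=[
    {"x": 0, "y": 0, "z": 0, "rx": 0, "ry": 0, "rz": 0},
    {"x": 0, "y": 0, "z": 0, "rx": 0, "ry": 0, "rz": 0},
    {"x": 0, "y": 0, "z": 0, "rx": 0, "ry": 0, "rz": 0},
    {"x": 0, "y": 0, "z": 0, "rx": 0, "ry": 0, "rz": 0},
  ],
  claw=0.3,
)

```text
time: 9.8
tool_pos: [0.5767, 0.1272, 0.0814]
ee_rot: [-3.14, -0.009, 0.087]
wrist_force: [-0.1, 0.7, -0.2]
width: 0.0282
```

```bash
python3 go.py 0.574 0.1265 0.23 4.95
```

```text
t 9.8 pos [0.5767 0.1272 0.0814] rot [-179.92   -0.54    4.97] F [-0.1  0.7 -0.2] w 0.0282
rotvec tool deg [-0.08 -0.54  0.02] shift tool now [-0.0014  0.0003 -0.1486] shift after rot [-0.0027  0.0005 -0.1486]
```

Emit:
jog_arm(
  series=[
    {"x": 0, "y": 0, "z": -0.008, "rx": 0, "ry": 0, "rz": 0},
    {"x": 0, "y": 0, "z": -0.012, "rx": 0, "ry": -0.2, "rz": 0},
    {"x": 0, "y": 0, "z": -0.02, "rx": 0, "ry": -0.2, "rz": 0},
    {"x": 0, "y": 0, "z": -0.025, "rx": 0, "ry": 0, "rz": 0},
    {"x": 0, "y": 0, "z": -0.025, "rx": 0, "ry": 0, "rz": 0},
    {"x": 0, "y": 0, "z": -0.025, "rx": 0, "ry": 0, "rz": 0},
    {"x": 0, "y": 0, "z": -0.02, "rx": 0, "ry": 0, "rz": 0},
    {"x": 0, "y": 0, "z": -0.008, "rx": 0, "ry": 0, "rz": 0},
  ],
)

```text
time: 10.47
tool_pos: [0.5742, 0.1267, 0.2284]
ee_rot: [-3.14, 0.007, 0.087]
wrist_force: [0.4, 1.0, 1.2]
width: 0.0283
```

```bash
python3 go.py 0.5947 -0.1403 0.23 8.9;python3 shot.py wrist w7; python3 - <<'E'
from h import *; import pickle
s=pickle.load(open("pics/w7.pkl","rb")); zoom(s["img"],220,90,420,270,4,"pics/w7z.png",10)
E
```

```text
t 10.47 pos [0.5742 0.1267 0.2284] rot [-179.93    0.41    4.96] F [0.4 1.  1.2] w 0.0283
rotvec tool deg [-0.08  0.41 -3.94] shift tool now [-0.0027  0.2677 -0.0019] shift after rot [-0.0211  0.2669 -0.0016]
```

View pics/w7z.png

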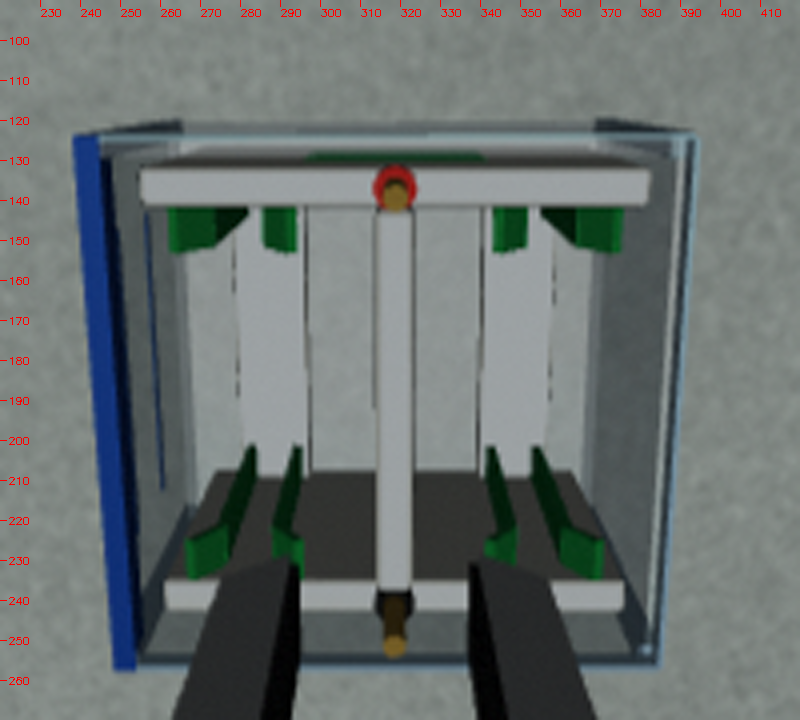

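```bash
cat > fc.py <<'E'
from h import *; import pickle
s=pickle.load(open("pics/w7.pkl","rb")); c=cam(s)
L=[[0,57,130],[0,-57,130]]; uv=[[318.5,138.2],[318.5,251.7]]
p,r=fit([(c,np.array(L)+[0,0,5],uv)],[.576,.127,.087]); print(p[:2],np.degrees(p[2]),r.round(2))
print("tank corner pred",proj(c,w([.5741,.1267,np.radians(4.92)],[[74,70.5,120],[-74,70.5,120],[74,-70.5,120],[-74,-70.5,120]])).round(1))
for x in (-42,42): print(x,w(p,[[x,0,0]]))
E
python3 fc.py
```

```text
[0.57703379 0.1287157 ] 5.087910418775343 [ 0.    0.6   0.   -0.85]
tank corner pred [[392.8 124.9]
 [238.4 124.8]
 [383.  257.3]
 [248.2 256.8]]
-42 [[0.53519928 0.12499096 0.        ]]
42 [[0.6188683  0.13244043 0.        ]]
```

Emit:
jog_arm(
  series=[
    {"x": -0.001, "y": 0.02, "z": 0, "rx": 0, "ry": 0.4, "rz": -2},
    {"x": -0.0025, "y": 0.035, "z": 0, "rx": 0, "ry": 0, "rz": -1.9},
    {"x": -0.003, "y": 0.04, "z": 0, "rx": 0, "ry": 0, "rz": 0},
    {"x": -0.003, "y": 0.04, "z": 0, "rx": 0, "ry": 0, "rz": 0},
    {"x": -0.003, "y": 0.04, "z": 0, "rx": 0, "ry": 0, "rz": 0},
    {"x": -0.003, "y": 0.035, "z": 0, "rx": 0, "ry": 0, "rz": 0},
    {"x": -0.002, "y": 0.025, "z": 0, "rx": 0, "ry": 0, "rz": 0},
    {"x": -0.002, "y": 0.015, "z": 0, "rx": 0, "ry": 0, "rz": 0},
    {"x": 0, "y": 0.005, "z": 0, "rx": 0, "ry": 0, "rz": 0},
    {"x": 0, "y": 0, "z": 0, "rx": 0, "ry": 0, "rz": 0},
  ],
  claw=0.4,
)

```text
time: 11.35
tool_pos: [0.5916, -0.1368, 0.218]
ee_rot: [-3.133, 0.008, 0.164]
wrist_force: [-0.1, -0.2, -0.3]
width: 0.0379
```

```bash
python3 go.py 0.5947 -0.1403 0.19 8.9
```

```text
t 11.35 pos [ 0.5916 -0.1368  0.218 ] rot [-179.52    0.47    9.38] F [-0.1 -0.2 -0.3] w 0.0379
rotvec tool deg [-0.47  0.47  0.48] shift tool now [0.0027 0.0042 0.0279] shift after rot [0.0025 0.0039 0.028 ]
```

Emit:
jog_arm(
  series=[
    {"x": 0.002, "y": 0.002, "z": 0.01, "rx": -0.5, "ry": 0.5, "rz": 0.5},
    {"x": 0.0005, "y": 0.001, "z": 0.005, "rx": 0, "ry": 0, "rz": 0},
    {"x": 0, "y": 0, "z": 0, "rx": 0, "ry": 0, "rz": 0},
  ],
)

```text
time: 11.6
tool_pos: [0.5941, -0.1369, 0.2006]
ee_rot: [-3.139, 0.001, 0.156]
wrist_force: [-0.4, 0.2, -0.5]
width: 0.0375
```

```bash
python3 go.py 0.5947 -0.1403 0.19 8.9; python3 shot.py wrist w8; python3 - <<'E'
from h import *; import pickle
s=pickle.load(open("pics/w8.pkl","rb")); zoom(s["img"],190,100,390,290,4,"pics/w8z.png",10)
print(proj(cam(s),w([.5948,-.1403,np.radians(8.95)],[[4,47,110],[-4,47,110],[4,-47,110],[-4,-47,110]])).round(1))
print(proj(cam(s),w([.5257,-.1513,np.radians(8.95)],[[4,47,110],[-4,47,110],[4,-47,110],[-4,-47,110]])).round(1))
E
```

```text
t 11.6 pos [ 0.5941 -0.1369  0.2006] rot [-1.7987e+02  8.0000e-02  8.9600e+00] F [-0.4  0.2 -0.5] w 0.0375
rotvec tool deg [-0.13  0.08  0.06] shift tool now [0.0001 0.0034 0.0105] shift after rot [0.0001 0.0034 0.0106]
[[319.4 155.8]
 [310.8 155.8]
 [319.1 247.9]
 [311.3 247.9]]
[[243.9 156. ]
 [235.3 156. ]
 [250.5 248. ]
 [242.7 248. ]]
```

View pics/w8z.png

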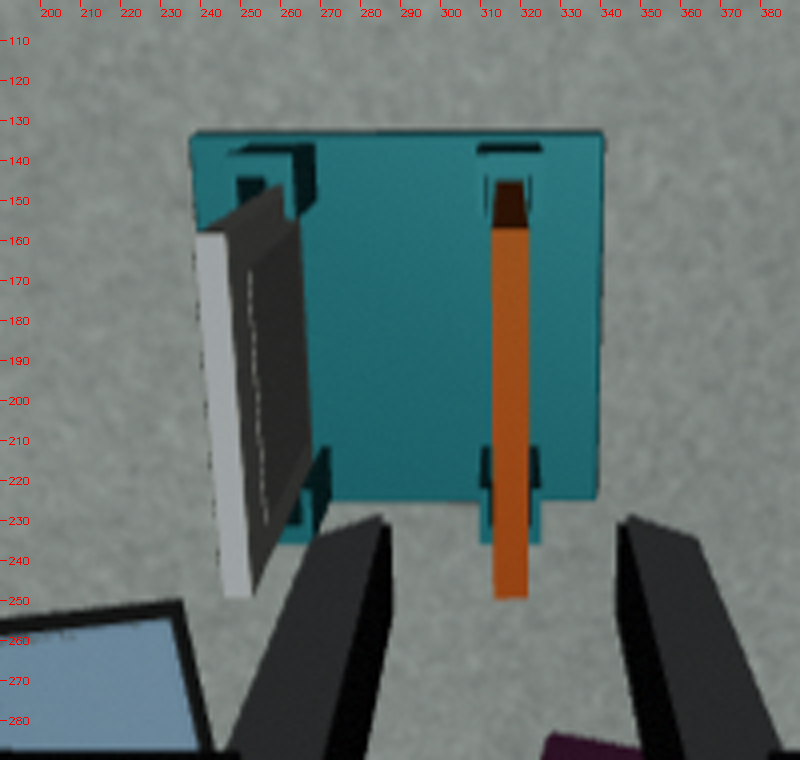

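Emit:
jog_arm(
  series=[
    {"x": 0.001, "y": 0.002, "z": 0.015, "rx": -0.1, "ry": 0, "rz": 0},
    {"x": 0, "y": 0.001, "z": 0.02, "rx": 0, "ry": 0, "rz": 0},
    {"x": 0, "y": 0, "z": 0.02, "rx": 0, "ry": 0, "rz": 0},
    {"x": 0, "y": 0, "z": 0.015, "rx": 0, "ry": 0, "rz": 0},
    {"x": 0, "y": 0, "z": 0.008, "rx": 0, "ry": 0, "rz": 0},
    {"x": 0, "y": 0, "z": 0, "rx": 0, "ry": 0, "rz": 0},
  ],
)

```text
time: 12.15
tool_pos: [0.5981, -0.1332, 0.1245]
ee_rot: [3.141, -0.005, 0.166]
wrist_force: [0.3, -0.5, 0.3]
width: 0.0378
```

```bash
python3 go.py 0.5955 -0.1403 0.084 8.95
```

```text
t 12.15 pos [ 0.5981 -0.1332  0.1245] rot [179.97  -0.29   9.52] F [ 0.3 -0.5  0.3] w 0.0378
rotvec tool deg [ 0.03 -0.29  0.57] shift tool now [-0.0039  0.0065  0.0405] shift after rot [-0.0037  0.0066  0.0405]
```

Emit:
jog_arm(
  series=[
    {"x": -0.003, "y": 0.004, "z": 0.0, "rx": 0, "ry": -0.3, "rz": 0.5},
    {"x": -0.0005, "y": 0.002, "z": 0.008, "rx": 0, "ry": 0, "rz": 0},
    {"x": 0, "y": 0, "z": 0.01, "rx": 0, "ry": 0, "rz": 0},
    {"x": 0, "y": 0, "z": 0.01, "rx": 0, "ry": 0, "rz": 0},
    {"x": 0, "y": 0, "z": 0.005, "rx": 0, "ry": 0, "rz": 0},
    {"x": 0, "y": 0, "z": 0, "rx": 0, "ry": 0, "rz": 0},
  ],
)

```text
time: 12.65
tool_pos: [0.5978, -0.1399, 0.0929]
ee_rot: [3.138, -0.006, 0.158]
wrist_force: [0.2, -0.4, -1.1]
width: 0.0378
```

```bash
python3 go.py 0.5955 -0.1403 0.084 8.95
```

```text
t 12.65 pos [ 0.5978 -0.1399  0.0929] rot [179.81  -0.32   9.08] F [ 0.2 -0.4 -1.1] w 0.0378
rotvec tool deg [ 0.19 -0.32  0.12] shift tool now [-0.0024 -0.      0.0089] shift after rot [-0.0023 -0.      0.0089]
```

Emit:
jog_arm(
  series=[
    {"x": -0.002, "y": 0, "z": 0.005, "rx": 0.2, "ry": -0.3, "rz": 0.1},
    {"x": -0.0005, "y": 0, "z": 0.004, "rx": 0, "ry": 0, "rz": 0},
    {"x": 0, "y": 0, "z": 0, "rx": 0, "ry": 0, "rz": 0},
  ],
)

```text
time: 12.9
tool_pos: [0.595, -0.1405, 0.0828]
ee_rot: [-3.141, 0.001, 0.156]
wrist_force: [-0.4, -0.3, 0.1]
width: 0.0378
```

```bash
python3 go.py 0.5955 -0.1403 0.084 8.95; python3 shot.py wrist w9; python3 - <<'E'
from h import *; import pickle
s=pickle.load(open("pics/w9.pkl","rb")); zoom(s["img"],210,130,420,330,3,"pics/w9z.png",10)
E
```

```text
t 12.9 pos [ 0.595  -0.1405  0.0828] rot [-1.7997e+02  3.0000e-02  8.9500e+00] F [-0.4 -0.3  0.1] w 0.0378
rotvec tool deg [-0.03  0.03 -0.  ] shift tool now [ 0.0005 -0.0002 -0.0012] shift after rot [ 0.0005 -0.0002 -0.0012]
```

View pics/w9z.png

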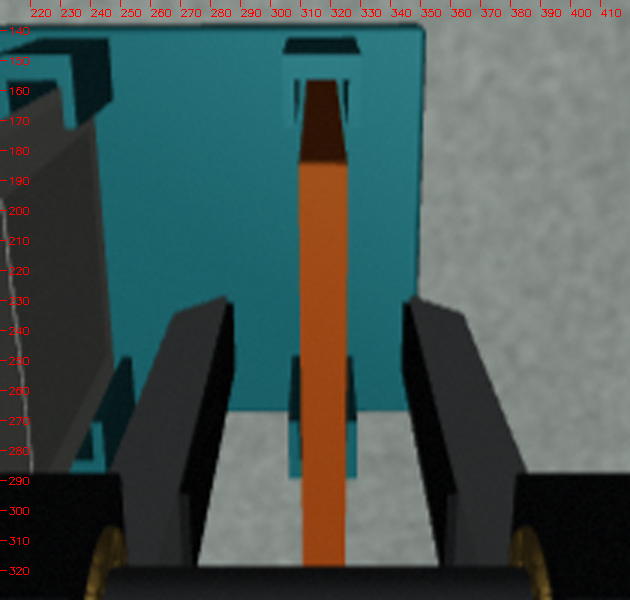

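Emit:
jog_arm(
  series=[
    {"x": 0.0005, "y": 0, "z": 0, "rx": 0, "ry": 0, "rz": 0},
    {"x": 0, "y": 0, "z": 0, "rx": 0, "ry": 0, "rz": 0},
    {"x": 0, "y": 0, "z": 0, "rx": 0, "ry": 0, "rz": 0},
    {"x": 0, "y": 0, "z": 0, "rx": 0, "ry": 0, "rz": 0},
    {"x": 0, "y": 0, "z": 0, "rx": 0, "ry": 0, "rz": 0},
  ],
  claw=0,
)

```text
time: 13.37
tool_pos: [0.5966, -0.1407, 0.0845]
ee_rot: [3.141, -0.002, 0.156]
wrist_force: [-1.2, 0.1, -1.0]
width: 0.0079
```

```bash
python3 go.py 0.5955 -0.1403 0.084 8.95
```

```text
t 13.37 pos [ 0.5966 -0.1407  0.0845] rot [ 1.7996e+02 -1.2000e-01  8.9500e+00] F [-1.2  0.1 -1. ] w 0.0079
rotvec tool deg [ 0.04 -0.12  0.  ] shift tool now [-0.001  -0.0006  0.0005] shift after rot [-0.001  -0.0006  0.0005]
```

Emit:
jog_arm(
  series=[
    {"x": 0, "y": 0, "z": -0.008, "rx": 0, "ry": 0, "rz": 0},
    {"x": 0, "y": 0, "z": -0.012, "rx": 0, "ry": 0, "rz": 0},
    {"x": 0, "y": 0, "z": -0.015, "rx": 0, "ry": 0, "rz": 0},
    {"x": 0, "y": 0, "z": -0.02, "rx": 0, "ry": 0, "rz": 0},
    {"x": 0, "y": 0, "z": -0.025, "rx": 0, "ry": 0, "rz": 0},
    {"x": 0, "y": 0, "z": -0.025, "rx": 0, "ry": 0, "rz": 0},
    {"x": 0, "y": 0, "z": -0.025, "rx": 0, "ry": 0, "rz": 0},
    {"x": 0, "y": 0, "z": -0.02, "rx": 0, "ry": 0, "rz": 0},
    {"x": 0, "y": 0, "z": -0.01, "rx": 0, "ry": 0, "rz": 0},
    {"x": 0, "y": 0, "z": 0, "rx": 0, "ry": 0, "rz": 0},
  ],
)

```text
time: 14.2
tool_pos: [0.5953, -0.1399, 0.2583]
ee_rot: [3.141, -0.004, 0.157]
wrist_force: [0.1, 0.1, -1.4]
width: 0.0081
```

```bash
python3 go.py 0.5342 0.1241 0.25 4.97; python3 shot.py wrist w10
```

```text
t 14.2 pos [ 0.5953 -0.1399  0.2583] rot [179.96  -0.21   8.98] F [ 0.1  0.1 -1.4] w 0.0081
rotvec tool deg [ 0.04 -0.21  4.01] shift tool now [-0.0192 -0.2703  0.008 ] shift after rot [-0.038  -0.2683  0.0083]
```

View pics/w10.png

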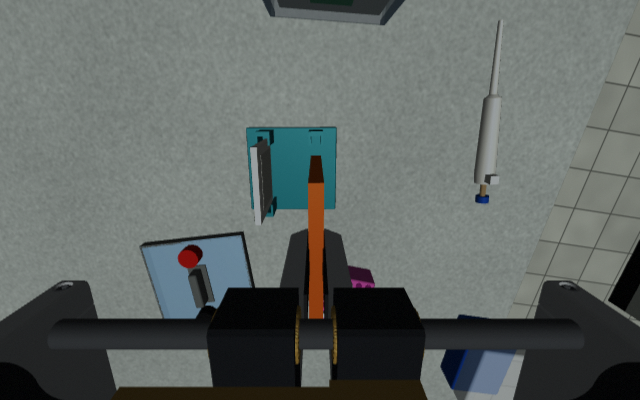

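Emit:
jog_arm(
  series=[
    {"x": -0.002, "y": -0.02, "z": 0, "rx": 0, "ry": -0.2, "rz": 2},
    {"x": -0.004, "y": -0.035, "z": 0, "rx": 0, "ry": 0, "rz": 1.8},
    {"x": -0.006, "y": -0.04, "z": 0, "rx": 0, "ry": 0, "rz": 0},
    {"x": -0.006, "y": -0.04, "z": 0, "rx": 0, "ry": 0, "rz": 0},
    {"x": -0.006, "y": -0.04, "z": 0, "rx": 0, "ry": 0, "rz": 0},
    {"x": -0.006, "y": -0.035, "z": 0, "rx": 0, "ry": 0, "rz": 0},
    {"x": -0.004, "y": -0.025, "z": 0, "rx": 0, "ry": 0, "rz": 0},
    {"x": -0.003, "y": -0.015, "z": 0, "rx": 0, "ry": 0, "rz": 0},
    {"x": 0, "y": -0.005, "z": 0, "rx": 0, "ry": 0, "rz": 0},
    {"x": 0, "y": 0, "z": 0, "rx": 0, "ry": 0, "rz": 0},
  ],
)

```text
time: 15.08
tool_pos: [0.5245, 0.119, 0.2382]
ee_rot: [-3.139, 0.031, 0.082]
wrist_force: [0.6, -0.6, -1.2]
width: 0.0079
```

```bash
python3 go.py 0.5342 0.1241 0.235 4.97
```

```text
t 15.08 pos [0.5245 0.119  0.2382] rot [-179.87    1.75    4.7 ] F [ 0.6 -0.6 -1.2] w 0.0079
rotvec tool deg [-0.14  1.75 -0.27] shift tool now [ 0.0101 -0.0043  0.0029] shift after rot [ 0.0101 -0.0042  0.0032]
```

Emit:
jog_arm(
  series=[
    {"x": 0.006, "y": -0.003, "z": 0, "rx": -0.1, "ry": 1.2, "rz": -0.2},
    {"x": 0.002, "y": -0.001, "z": 0, "rx": 0, "ry": 0.4, "rz": 0},
    {"x": 0, "y": 0, "z": 0, "rx": 0, "ry": 0, "rz": 0},
    {"x": 0, "y": 0, "z": 0, "rx": 0, "ry": 0, "rz": 0},
  ],
)

```text
time: 15.42
tool_pos: [0.5332, 0.1207, 0.2349]
ee_rot: [3.14, 0.005, 0.082]
wrist_force: [1.1, 0.5, -0.6]
width: 0.0077
```

```bash
python3 go.py 0.5342 0.1241 0.235 4.97
```

```text
t 15.42 pos [0.5332 0.1207 0.2349] rot [179.9    0.26   4.7 ] F [ 1.1  0.5 -0.6] w 0.0077
rotvec tool deg [ 0.1   0.26 -0.27] shift tool now [ 0.0013 -0.0033 -0.0001] shift after rot [ 0.0013 -0.0033 -0.0001]
```

Emit:
jog_arm(
  series=[
    {"x": 0.001, "y": -0.002, "z": 0, "rx": 0.1, "ry": 0.2, "rz": -0.2},
    {"x": 0, "y": -0.001, "z": 0.002, "rx": 0, "ry": 0, "rz": -0.1},
    {"x": 0, "y": 0, "z": 0, "rx": 0, "ry": 0, "rz": 0},
  ],
)

```text
time: 15.67
tool_pos: [0.5349, 0.1217, 0.2327]
ee_rot: [3.141, 0.001, 0.084]
wrist_force: [-0.6, 0.2, -1.0]
width: 0.0081
```

```bash
python3 go.py 0.5342 0.1241 0.2 4.97; python3 shot.py wrist w11;python3 - <<'E'
from h import *; import pickle
s=pickle.load(open("pics/w11.pkl","rb")); zoom(s["img"],250,90,450,260,4,"pics/w11z.png",10)
E
```

```text
t 15.67 pos [0.5349 0.1217 0.2327] rot [1.7998e+02 3.0000e-02 4.8100e+00] F [-0.6  0.2 -1. ] w 0.0081
rotvec tool deg [ 0.02  0.03 -0.16] shift tool now [-0.0005 -0.0025  0.0327] shift after rot [-0.0005 -0.0024  0.0327]
```

View pics/w11z.png

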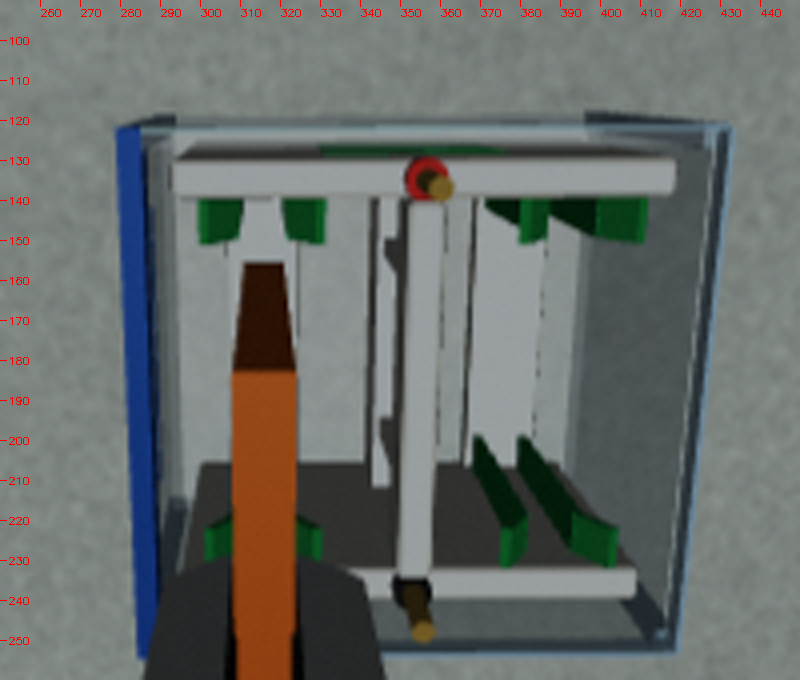

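Emit:
jog_arm(
  series=[
    {"x": -0.0005, "y": -0.0015, "z": 0.006, "rx": 0, "ry": 0, "rz": -0.15},
    {"x": 0, "y": -0.0005, "z": 0.008, "rx": 0, "ry": 0, "rz": 0},
    {"x": 0, "y": 0, "z": 0.008, "rx": 0, "ry": 0, "rz": 0},
    {"x": 0, "y": 0, "z": 0.005, "rx": 0, "ry": 0, "rz": 0},
    {"x": 0, "y": 0, "z": 0, "rx": 0, "ry": 0, "rz": 0},
  ],
)

```text
time: 16.13
tool_pos: [0.5342, 0.1235, 0.2031]
ee_rot: [3.141, 0.0, 0.086]
wrist_force: [0.4, -0.2, -1.0]
width: 0.0077
```

```bash
python3 go.py 0.5344 0.1241 0.185 4.97
```

```text
t 16.13 pos [0.5342 0.1235 0.2031] rot [179.97   0.     4.95] F [ 0.4 -0.2 -1. ] w 0.0077
rotvec tool deg [ 0.03  0.   -0.02] shift tool now [ 0.0003 -0.0005  0.0181] shift after rot [ 0.0002 -0.0005  0.0181]
```

Emit:
jog_arm(
  series=[
    {"x": 0, "y": 0, "z": 0.006, "rx": 0, "ry": 0, "rz": 0},
    {"x": 0, "y": 0, "z": 0.006, "rx": 0, "ry": 0, "rz": 0},
    {"x": 0, "y": 0, "z": 0.004, "rx": 0, "ry": 0, "rz": 0},
    {"x": 0, "y": 0, "z": 0, "rx": 0, "ry": 0, "rz": 0},
  ],
)

```text
time: 16.47
tool_pos: [0.5336, 0.1236, 0.1843]
ee_rot: [3.141, 0.002, 0.087]
wrist_force: [-0.8, -0.4, -1.2]
width: 0.0078
```

```bash
python3 go.py 0.5344 0.1241 0.165 4.97; python3 shot.py wrist w12;python3 - <<'E'
from h import *; import pickle
s=pickle.load(open("pics/w12.pkl","rb")); zoom(s["img"],250,90,450,260,4,"pics/w12z.png",10)
E
```

```text
t 16.47 pos [0.5336 0.1236 0.1843] rot [1.7997e+02 1.1000e-01 4.9600e+00] F [-0.8 -0.4 -1.2] w 0.0078
rotvec tool deg [ 0.03  0.11 -0.01] shift tool now [ 0.0009 -0.0004  0.0193] shift after rot [ 0.0008 -0.0004  0.0193]
```

View pics/w12z.png

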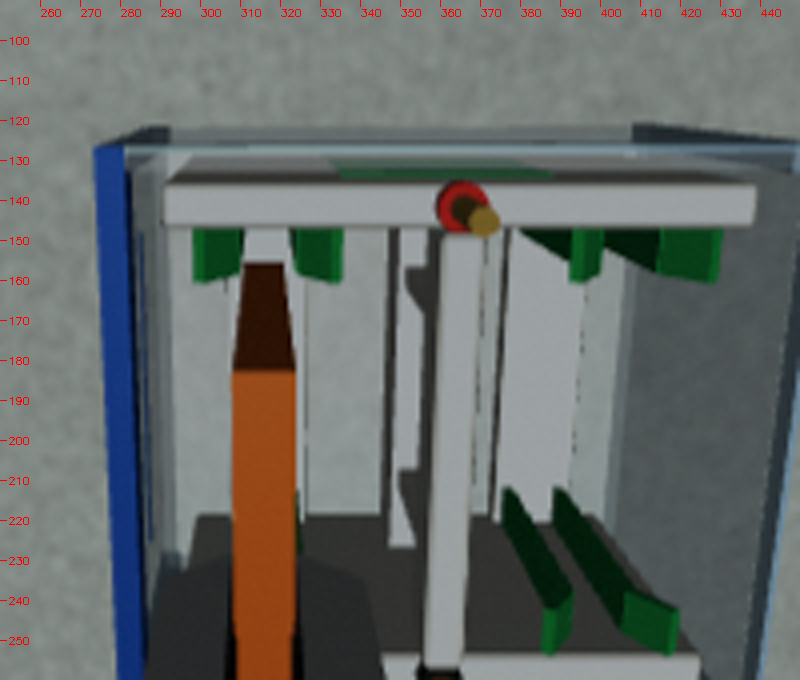

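Emit:
jog_arm(
  series=[
    {"x": 0.001, "y": -0.0005, "z": 0.002, "rx": 0, "ry": 0.1, "rz": 0},
    {"x": 0.0002, "y": 0, "z": 0.004, "rx": 0, "ry": 0, "rz": 0},
    {"x": 0, "y": 0, "z": 0.005, "rx": 0, "ry": 0, "rz": 0},
    {"x": 0, "y": 0, "z": 0.004, "rx": 0, "ry": 0, "rz": 0},
    {"x": 0, "y": 0, "z": 0, "rx": 0, "ry": 0, "rz": 0},
  ],
)

```text
time: 16.93
tool_pos: [0.5358, 0.1244, 0.1695]
ee_rot: [3.141, -0.003, 0.087]
wrist_force: [0.8, 0.5, -1.6]
width: 0.0078
```

```bash
python3 go.py 0.5344 0.1241 0.165 4.97
```

```text
t 16.93 pos [0.5358 0.1244 0.1695] rot [ 1.7998e+02 -1.7000e-01  4.9600e+00] F [ 0.8  0.5 -1.6] w 0.0078
rotvec tool deg [ 0.02 -0.17 -0.01] shift tool now [-0.0014  0.0002  0.0045] shift after rot [-0.0014  0.0002  0.0045]
```

Emit:
jog_arm(
  series=[
    {"x": -0.001, "y": 0, "z": 0.002, "rx": 0, "ry": -0.1, "rz": 0},
    {"x": 0, "y": 0, "z": 0.002, "rx": 0, "ry": 0, "rz": 0},
    {"x": 0, "y": 0, "z": 0, "rx": 0, "ry": 0, "rz": 0},
  ],
)

```text
time: 17.18
tool_pos: [0.5346, 0.1242, 0.1648]
ee_rot: [3.141, -0.001, 0.087]
wrist_force: [-0.1, 1.2, -0.9]
width: 0.0081
```

```bash
python3 go.py 0.5344 0.1241 0.165 4.97
```

```text
t 17.18 pos [0.5346 0.1242 0.1648] rot [ 1.7997e+02 -4.0000e-02  4.9600e+00] F [-0.1  1.2 -0.9] w 0.0081
rotvec tool deg [ 0.03 -0.04 -0.01] shift tool now [-0.0003  0.0001 -0.0002] shift after rot [-0.0003  0.0001 -0.0002]
```

Emit:
jog_arm(
  series=[
    {"x": 0, "y": 0, "z": 0.004, "rx": 0, "ry": 0, "rz": 0},
    {"x": 0, "y": 0, "z": 0.006, "rx": 0, "ry": 0, "rz": 0},
    {"x": 0, "y": 0, "z": 0.006, "rx": 0, "ry": 0, "rz": 0},
    {"x": 0, "y": 0, "z": 0.004, "rx": 0, "ry": 0, "rz": 0},
    {"x": 0, "y": 0, "z": 0, "rx": 0, "ry": 0, "rz": 0},
  ],
)

```text
time: 17.6
tool_pos: [0.5348, 0.1242, 0.1429]
ee_rot: [3.141, -0.001, 0.087]
wrist_force: [-0.8, -0.3, -1.1]
width: 0.008
```

```bash
python3 go.py 0.5344 0.1241 0.145 4.97
```

```text
t 17.6 pos [0.5348 0.1242 0.1429] rot [ 1.7998e+02 -7.0000e-02  4.9600e+00] F [-0.8 -0.3 -1.1] w 0.008
rotvec tool deg [ 0.02 -0.07 -0.01] shift tool now [-0.0004  0.0001 -0.0021] shift after rot [-0.0004  0.0001 -0.0021]
```

Sliding freely, now 68 mm into the height of the slot; 53 mm left.

Emit:
jog_arm(
  series=[
    {"x": -0.0003, "y": 0, "z": 0.005, "rx": 0, "ry": 0, "rz": 0},
    {"x": 0, "y": 0, "z": 0.007, "rx": 0, "ry": 0, "rz": 0},
    {"x": 0, "y": 0, "z": 0.007, "rx": 0, "ry": 0, "rz": 0},
    {"x": 0, "y": 0, "z": 0.007, "rx": 0, "ry": 0, "rz": 0},
    {"x": 0, "y": 0, "z": 0.005, "rx": 0, "ry": 0, "rz": 0},
    {"x": 0, "y": 0, "z": 0, "rx": 0, "ry": 0, "rz": 0},
  ],
)

```text
time: 18.1
tool_pos: [0.534, 0.1241, 0.1078]
ee_rot: [3.141, 0.0, 0.087]
wrist_force: [-0.4, -0.3, -2.5]
width: 0.0075
```

```bash
python3 go.py 0.5344 0.1241 0.0895 4.97
```

```text
t 18.1 pos [0.534  0.1241 0.1078] rot [179.97   0.     4.96] F [-0.4 -0.3 -2.5] w 0.0075
rotvec tool deg [ 0.03  0.   -0.01] shift tool now [0.0004 0.0001 0.0183] shift after rot [0.0004 0.0001 0.0183]
```

Emit:
jog_arm(
  series=[
    {"x": 0.0002, "y": 0, "z": 0.005, "rx": 0, "ry": 0, "rz": 0},
    {"x": 0, "y": 0, "z": 0.006, "rx": 0, "ry": 0, "rz": 0},
    {"x": 0, "y": 0, "z": 0.004, "rx": 0, "ry": 0, "rz": 0},
    {"x": 0, "y": 0, "z": 0, "rx": 0, "ry": 0, "rz": 0},
  ],
)

```text
time: 18.43
tool_pos: [0.5342, 0.1242, 0.091]
ee_rot: [3.141, 0.0, 0.087]
wrist_force: [0.1, 0.3, -1.2]
width: 0.0077
```

```bash
python3 go.py 0.5344 0.1241 0.0895 4.97
```

```text
t 18.43 pos [0.5342 0.1242 0.091 ] rot [1.7997e+02 1.0000e-02 4.9600e+00] F [ 0.1  0.3 -1.2] w 0.0077
rotvec tool deg [ 0.03  0.01 -0.01] shift tool now [0.0002 0.0001 0.0015] shift after rot [0.0002 0.0001 0.0015]
```

Emit:
jog_arm(
  series=[
    {"x": 0, "y": 0, "z": 0.002, "rx": 0, "ry": 0, "rz": 0},
    {"x": 0, "y": 0, "z": 0.002, "rx": 0, "ry": 0, "rz": 0},
  ],
)

```text
time: 18.6
tool_pos: [0.5348, 0.1243, 0.0893]
ee_rot: [3.141, -0.002, 0.087]
wrist_force: [-3.9, -1.2, 13.4]
width: 0.0079
```

```bash
python3 go.py 0.5344 0.1241 0.0895 4.97
```

```text
t 18.6 pos [0.5348 0.1243 0.0893] rot [ 1.7998e+02 -9.0000e-02  4.9600e+00] F [-3.9 -1.2 13.4] w 0.0079
rotvec tool deg [ 0.02 -0.09 -0.01] shift tool now [-0.0004  0.0001 -0.0002] shift after rot [-0.0004  0.0001 -0.0002]
```

Emit:
jog_arm(
  series=[
    {"x": 0, "y": 0, "z": 0, "rx": 0, "ry": 0, "rz": 0},
  ],
)

```text
time: 18.68
tool_pos: [0.5351, 0.1243, 0.0902]
ee_rot: [3.141, -0.003, 0.087]
wrist_force: [-0.3, -0.2, -1.7]
width: 0.0075
```

Emit:
jog_arm(
  series=[
    {"x": 0, "y": 0, "z": 0, "rx": 0, "ry": 0, "rz": 0},
    {"x": 0, "y": 0, "z": 0, "rx": 0, "ry": 0, "rz": 0},
    {"x": 0, "y": 0, "z": 0, "rx": 0, "ry": 0, "rz": 0},
  ],
  claw=0.16,
)

```text
time: 18.93
tool_pos: [0.5365, 0.1245, 0.0917]
ee_rot: [3.141, -0.007, 0.087]
wrist_force: [1.1, 0.1, 0.4]
width: 0.0151
```

```bash
python3 go.py 0.5344 0.1241 0.23 4.97
```

```text
t 18.93 pos [0.5365 0.1245 0.0917] rot [179.99  -0.38   4.97] F [1.1 0.1 0.4] w 0.0151
rotvec tool deg [ 0.01 -0.38 -0.  ] shift tool now [-0.0012  0.0002 -0.1383] shift after rot [-0.0021  0.0002 -0.1383]
```

Emit:
jog_arm(
  series=[
    {"x": -0.001, "y": 0, "z": -0.006, "rx": 0, "ry": -0.2, "rz": 0},
    {"x": 0, "y": 0, "z": -0.012, "rx": 0, "ry": 0, "rz": 0},
    {"x": 0, "y": 0, "z": -0.015, "rx": 0, "ry": 0, "rz": 0},
    {"x": 0, "y": 0, "z": -0.025, "rx": 0, "ry": 0, "rz": 0},
    {"x": 0, "y": 0, "z": -0.025, "rx": 0, "ry": 0, "rz": 0},
    {"x": 0, "y": 0, "z": -0.025, "rx": 0, "ry": 0, "rz": 0},
    {"x": 0, "y": 0, "z": -0.015, "rx": 0, "ry": 0, "rz": 0},
    {"x": 0, "y": 0, "z": -0.006, "rx": 0, "ry": 0, "rz": 0},
  ],
)

```text
time: 19.6
tool_pos: [0.5335, 0.1242, 0.229]
ee_rot: [3.141, 0.001, 0.087]
wrist_force: [0.3, 0.6, -0.7]
width: 0.0152
```

```bash
python3 go.py 0.5265 -0.1513 0.23 8.95;python3 shot.py wrist w13;python3 - <<'E'
from h import *; import pickle
s=pickle.load(open("pics/w13.pkl","rb")); zoom(s["img"],250,90,450,260,4,"pics/w13z.png",10)
E
```

```text
t 19.6 pos [0.5335 0.1242 0.229 ] rot [1.7998e+02 5.0000e-02 4.9600e+00] F [ 0.3  0.6 -0.7] w 0.0152
rotvec tool deg [ 0.02  0.05 -3.99] shift tool now [-0.0308  0.2738 -0.0009] shift after rot [-0.0498  0.271  -0.001 ]
```

View pics/w13z.png

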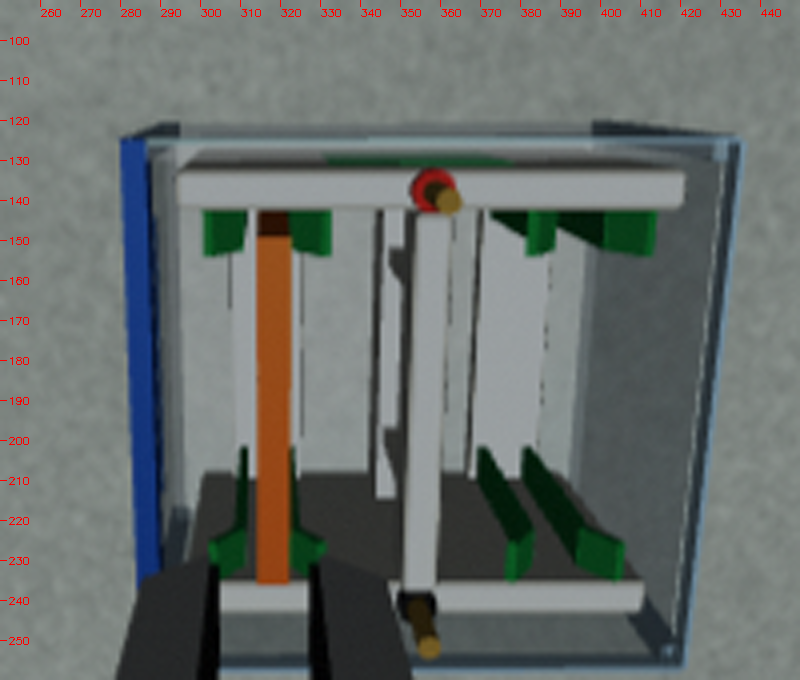

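Emit:
jog_arm(
  series=[
    {"x": -0.002, "y": 0.02, "z": 0, "rx": 0, "ry": 0, "rz": -2},
    {"x": -0.005, "y": 0.035, "z": 0, "rx": 0, "ry": 0, "rz": -1.8},
    {"x": -0.007, "y": 0.04, "z": -0.001, "rx": 0, "ry": 0, "rz": 0},
    {"x": -0.007, "y": 0.04, "z": -0.001, "rx": 0, "ry": 0, "rz": 0},
    {"x": -0.007, "y": 0.04, "z": -0.001, "rx": 0, "ry": 0, "rz": 0},
    {"x": -0.007, "y": 0.035, "z": 0, "rx": 0, "ry": 0, "rz": 0},
    {"x": -0.005, "y": 0.027, "z": 0, "rx": 0, "ry": 0, "rz": 0},
    {"x": -0.004, "y": 0.015, "z": 0, "rx": 0, "ry": 0, "rz": 0},
    {"x": -0.002, "y": 0.006, "z": 0, "rx": 0, "ry": 0, "rz": 0},
    {"x": 0, "y": 0, "z": 0, "rx": 0, "ry": 0, "rz": 0},
  ],
  claw=0.4,
)

```text
time: 20.48
tool_pos: [0.5239, -0.1467, 0.2267]
ee_rot: [-3.136, 0.006, 0.162]
wrist_force: [-0.1, 0.6, -0.3]
width: 0.0374
```

```bash
python3 go.py 0.5268 -0.1513 0.19 8.95
```

```text
t 20.48 pos [ 0.5239 -0.1467  0.2267] rot [-179.69    0.32    9.29] F [-0.1  0.6 -0.3] w 0.0374
rotvec tool deg [-0.31  0.32  0.34] shift tool now [0.0023 0.0052 0.0366] shift after rot [0.0021 0.005  0.0367]
```

Emit:
jog_arm(
  series=[
    {"x": 0.0015, "y": 0.003, "z": 0.01, "rx": -0.3, "ry": 0.3, "rz": 0.3},
    {"x": 0.0005, "y": 0.001, "z": 0.012, "rx": 0, "ry": 0, "rz": 0},
    {"x": 0, "y": 0, "z": 0.012, "rx": 0, "ry": 0, "rz": 0},
    {"x": 0, "y": 0, "z": 0.01, "rx": 0, "ry": 0, "rz": 0},
    {"x": 0, "y": 0, "z": 0.005, "rx": 0, "ry": 0, "rz": 0},
    {"x": 0, "y": 0, "z": 0, "rx": 0, "ry": 0, "rz": 0},
  ],
)

```text
time: 20.98
tool_pos: [0.5259, -0.1448, 0.1717]
ee_rot: [-3.137, 0.003, 0.162]
wrist_force: [0.5, 0.3, 0.6]
width: 0.0374
```

```bash
python3 go.py 0.5268 -0.1513 0.084 8.95; python3 shot.py wrist w14;python3 - <<'E'
from h import *; import pickle
s=pickle.load(open("pics/w14.pkl","rb")); zoom(s["img"],240,120,420,300,4,"pics/w14z.png",10)
E
```

```text
t 20.98 pos [ 0.5259 -0.1448  0.1717] rot [-179.72    0.18    9.29] F [0.5 0.3 0.6] w 0.0374
rotvec tool deg [-0.28  0.18  0.34] shift tool now [0.0001 0.007  0.0876] shift after rot [-0.0002  0.0066  0.0877]
```

View pics/w14z.png

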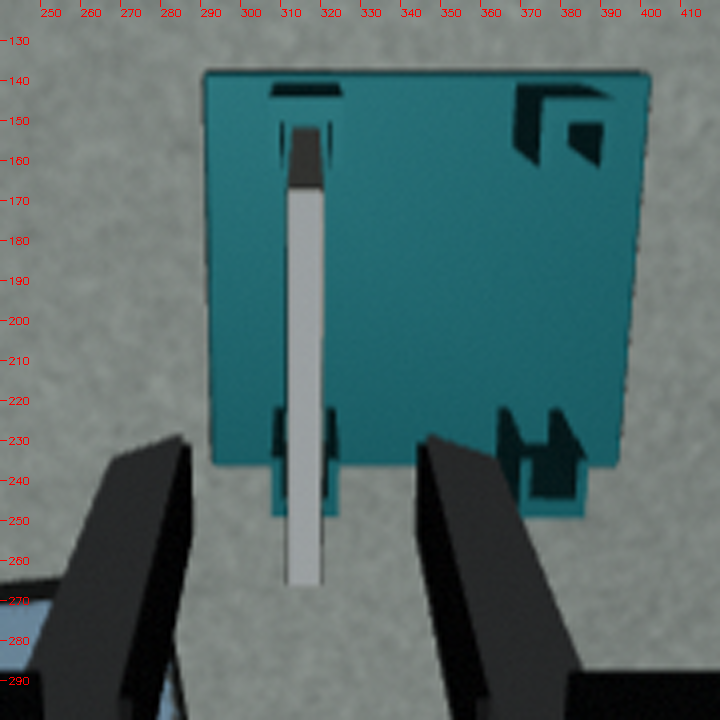

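Emit:
jog_arm(
  series=[
    {"x": 0, "y": 0.004, "z": 0.01, "rx": -0.25, "ry": 0.15, "rz": 0.3},
    {"x": 0, "y": 0.002, "z": 0.015, "rx": 0, "ry": 0, "rz": 0},
    {"x": 0, "y": 0, "z": 0.015, "rx": 0, "ry": 0, "rz": 0},
    {"x": 0, "y": 0, "z": 0.01, "rx": 0, "ry": 0, "rz": 0},
    {"x": 0, "y": 0, "z": 0, "rx": 0, "ry": 0, "rz": 0},
  ],
)

```text
time: 21.45
tool_pos: [0.5293, -0.1513, 0.1216]
ee_rot: [3.138, -0.006, 0.158]
wrist_force: [0.0, 0.1, -0.3]
width: 0.0376
```

```bash
python3 go.py 0.5265 -0.1513 0.084 8.95
```

```text
t 21.45 pos [ 0.5293 -0.1513  0.1216] rot [179.77  -0.34   9.04] F [ 0.   0.1 -0.3] w 0.0376
rotvec tool deg [ 0.23 -0.34  0.09] shift tool now [-0.0029 -0.0006  0.0376] shift after rot [-0.0027 -0.0004  0.0376]
```

Emit:
jog_arm(
  series=[
    {"x": -0.002, "y": 0, "z": 0.006, "rx": 0.2, "ry": -0.3, "rz": 0.1},
    {"x": -0.0005, "y": 0, "z": 0.01, "rx": 0, "ry": 0, "rz": 0},
    {"x": 0, "y": 0, "z": 0.01, "rx": 0, "ry": 0, "rz": 0},
    {"x": 0, "y": 0, "z": 0.006, "rx": 0, "ry": 0, "rz": 0},
    {"x": 0, "y": 0, "z": 0.002, "rx": 0, "ry": 0, "rz": 0},
    {"x": 0, "y": 0, "z": 0, "rx": 0, "ry": 0, "rz": 0},
  ],
)

```text
time: 21.95
tool_pos: [0.5275, -0.1524, 0.0855]
ee_rot: [3.14, -0.003, 0.156]
wrist_force: [-0.6, -0.0, -1.0]
width: 0.0379
```

```bash
python3 go.py 0.5265 -0.1513 0.084 8.95
```

```text
t 21.95 pos [ 0.5275 -0.1524  0.0855] rot [ 1.799e+02 -1.400e-01  8.910e+00] F [-0.6 -0.  -1. ] w 0.0379
rotvec tool deg [ 0.1  -0.14 -0.04] shift tool now [-0.0008 -0.0012  0.0015] shift after rot [-0.0008 -0.0012  0.0015]
```

Emit:
jog_arm(
  series=[
    {"x": -0.0008, "y": -0.0006, "z": 0.001, "rx": 0.1, "ry": -0.1, "rz": 0},
    {"x": 0, "y": 0, "z": 0, "rx": 0, "ry": 0, "rz": 0},
  ],
)

```text
time: 22.12
tool_pos: [0.5266, -0.1519, 0.0845]
ee_rot: [-3.141, -0.001, 0.156]
wrist_force: [-0.5, 0.1, 0.1]
width: 0.0374
```

Emit:
jog_arm(
  series=[
    {"x": 0, "y": 0, "z": 0, "rx": 0, "ry": 0, "rz": 0},
    {"x": 0, "y": 0, "z": 0, "rx": 0, "ry": 0, "rz": 0},
    {"x": 0, "y": 0, "z": 0, "rx": 0, "ry": 0, "rz": 0},
    {"x": 0, "y": 0, "z": 0, "rx": 0, "ry": 0, "rz": 0},
    {"x": 0, "y": 0, "z": 0, "rx": 0, "ry": 0, "rz": 0},
  ],
  claw=0,
)

```text
time: 22.53
tool_pos: [0.5278, -0.1523, 0.0864]
ee_rot: [3.14, -0.004, 0.156]
wrist_force: [-1.7, -0.6, -0.0]
width: 0.0081
```

```bash
python3 go.py 0.5265 -0.1513 0.084 8.95
```

```text
t 22.53 pos [ 0.5278 -0.1523  0.0864] rot [179.9   -0.21   8.92] F [-1.7 -0.6 -0. ] w 0.0081
rotvec tool deg [ 0.1  -0.21 -0.03] shift tool now [-0.0011 -0.0011  0.0024] shift after rot [-0.0011 -0.0011  0.0024]
```

Emit:
jog_arm(
  series=[
    {"x": 0, "y": 0, "z": -0.008, "rx": 0, "ry": 0, "rz": 0},
    {"x": 0, "y": 0, "z": -0.012, "rx": 0, "ry": 0, "rz": 0},
    {"x": 0, "y": 0, "z": -0.015, "rx": 0, "ry": 0, "rz": 0},
    {"x": 0, "y": 0, "z": -0.02, "rx": 0, "ry": 0, "rz": 0},
    {"x": 0, "y": 0, "z": -0.025, "rx": 0, "ry": 0, "rz": 0},
    {"x": 0, "y": 0, "z": -0.025, "rx": 0, "ry": 0, "rz": 0},
    {"x": 0, "y": 0, "z": -0.025, "rx": 0, "ry": 0, "rz": 0},
    {"x": 0, "y": 0, "z": -0.02, "rx": 0, "ry": 0, "rz": 0},
    {"x": 0, "y": 0, "z": -0.01, "rx": 0, "ry": 0, "rz": 0},
    {"x": 0, "y": 0, "z": 0, "rx": 0, "ry": 0, "rz": 0},
  ],
)

```text
time: 23.37
tool_pos: [0.5259, -0.1514, 0.2602]
ee_rot: [3.14, -0.005, 0.156]
wrist_force: [1.5, -0.3, -0.8]
width: 0.0077
```

```bash
python3 go.py 0.618 0.1313 0.25 4.97
```

```text
t 23.37 pos [ 0.5259 -0.1514  0.2602] rot [179.89  -0.26   8.93] F [ 1.5 -0.3 -0.8] w 0.0077
rotvec tool deg [ 0.1  -0.27  3.96] shift tool now [ 0.1348 -0.265   0.0104] shift after rot [ 0.1162 -0.2737  0.0102]
```

Emit:
jog_arm(
  series=[
    {"x": 0.008, "y": -0.018, "z": 0, "rx": 0, "ry": -0.2, "rz": 2},
    {"x": 0.013, "y": -0.03, "z": 0, "rx": 0, "ry": 0, "rz": 1.8},
    {"x": 0.014, "y": -0.034, "z": 0, "rx": 0, "ry": 0, "rz": 0},
    {"x": 0.014, "y": -0.034, "z": 0, "rx": 0, "ry": 0, "rz": 0},
    {"x": 0.014, "y": -0.034, "z": 0, "rx": 0, "ry": 0, "rz": 0},
    {"x": 0.014, "y": -0.034, "z": 0, "rx": 0, "ry": 0, "rz": 0},
    {"x": 0.014, "y": -0.032, "z": 0, "rx": 0, "ry": 0, "rz": 0},
    {"x": 0.01, "y": -0.024, "z": 0, "rx": 0, "ry": 0, "rz": 0},
    {"x": 0.007, "y": -0.014, "z": 0, "rx": 0, "ry": 0, "rz": 0},
    {"x": 0.002, "y": -0.006, "z": 0, "rx": 0, "ry": 0, "rz": 0},
    {"x": 0, "y": 0, "z": 0, "rx": 0, "ry": 0, "rz": 0},
  ],
)

```text
time: 24.28
tool_pos: [0.6111, 0.128, 0.2475]
ee_rot: [3.138, 0.016, 0.08]
wrist_force: [-0.1, -0.7, -0.5]
width: 0.008
```

```bash
python3 go.py 0.618 0.1313 0.24 4.97
```

```text
t 24.28 pos [0.6111 0.128  0.2475] rot [179.81   0.92   4.61] F [-0.1 -0.7 -0.5] w 0.008
rotvec tool deg [ 0.19  0.92 -0.36] shift tool now [ 0.0073 -0.0027  0.0074] shift after rot [ 0.0072 -0.0026  0.0075]
```

Emit:
jog_arm(
  series=[
    {"x": 0.004, "y": -0.001, "z": 0.002, "rx": 0.2, "ry": 0.6, "rz": -0.3},
    {"x": 0.001, "y": -0.001, "z": 0.003, "rx": 0, "ry": 0.2, "rz": 0},
    {"x": 0, "y": 0, "z": 0, "rx": 0, "ry": 0, "rz": 0},
    {"x": 0, "y": 0, "z": 0, "rx": 0, "ry": 0, "rz": 0},
  ],
)

```text
time: 24.62
tool_pos: [0.615, 0.127, 0.2399]
ee_rot: [3.14, 0.005, 0.083]
wrist_force: [-0.4, 0.4, -0.9]
width: 0.0075
```

```bash
python3 go.py 0.618 0.1313 0.22 4.97
```

```text
t 24.62 pos [0.615  0.127  0.2399] rot [179.92   0.29   4.73] F [-0.4  0.4 -0.9] w 0.0075
rotvec tool deg [ 0.08  0.29 -0.24] shift tool now [ 0.0035 -0.0041  0.0199] shift after rot [ 0.0034 -0.0041  0.0199]
```

Emit:
jog_arm(
  series=[
    {"x": 0.0025, "y": -0.003, "z": 0.003, "rx": 0.1, "ry": 0.2, "rz": -0.2},
    {"x": 0.0005, "y": -0.001, "z": 0.004, "rx": 0, "ry": 0, "rz": 0},
    {"x": 0, "y": 0, "z": 0, "rx": 0, "ry": 0, "rz": 0},
  ],
)

```text
time: 24.87
tool_pos: [0.6178, 0.1289, 0.2331]
ee_rot: [-3.141, 0.0, 0.082]
wrist_force: [-0.5, -0.1, -2.3]
width: 0.0075
```

```bash
python3 go.py 0.618 0.1313 0.2 4.97; python3 shot.py wrist w15;python3 - <<'E'
from h import *; import pickle
s=pickle.load(open("pics/w15.pkl","rb")); zoom(s["img"],200,90,400,260,4,"pics/w15z.png",10)
E
```

```text
t 24.87 pos [0.6178 0.1289 0.2331] rot [-179.99    0.      4.73] F [-0.5 -0.1 -2.3] w 0.0075
rotvec tool deg [-0.01  0.   -0.24] shift tool now [ 0.0004 -0.0024  0.0331] shift after rot [ 0.0004 -0.0024  0.0331]
```

View pics/w15z.png

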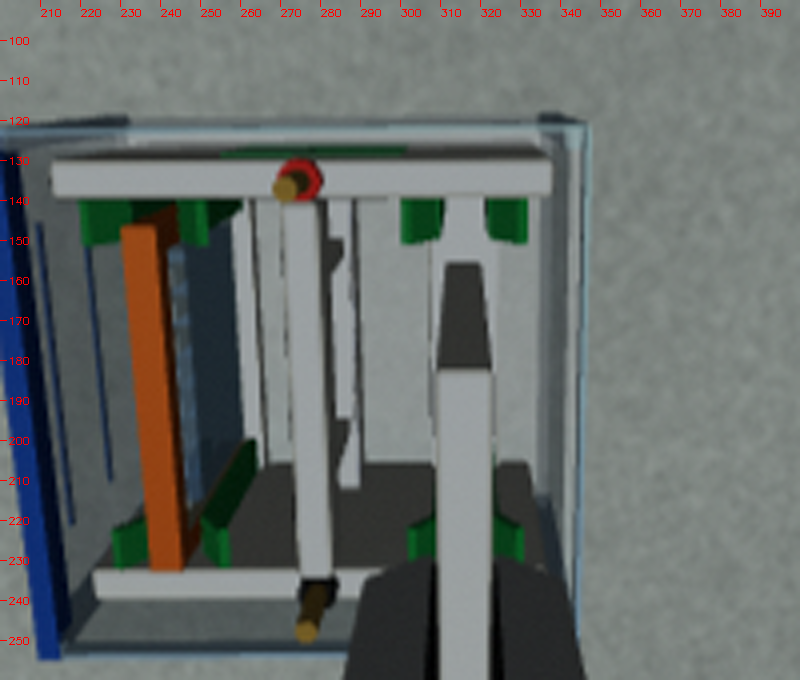

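Emit:
jog_arm(
  series=[
    {"x": 0.0003, "y": -0.0015, "z": 0.006, "rx": 0, "ry": 0, "rz": -0.2},
    {"x": 0, "y": -0.0005, "z": 0.008, "rx": 0, "ry": 0, "rz": 0},
    {"x": 0, "y": 0, "z": 0.008, "rx": 0, "ry": 0, "rz": 0},
    {"x": 0, "y": 0, "z": 0.006, "rx": 0, "ry": 0, "rz": 0},
    {"x": 0, "y": 0, "z": 0.003, "rx": 0, "ry": 0, "rz": 0},
    {"x": 0, "y": 0, "z": 0, "rx": 0, "ry": 0, "rz": 0},
  ],
)

```text
time: 25.42
tool_pos: [0.6177, 0.1309, 0.1988]
ee_rot: [3.142, 0.0, 0.086]
wrist_force: [-0.5, -0.1, -0.7]
width: 0.0076
```

```bash
python3 go.py 0.6182 0.1313 0.187 4.97; python3 shot.py wrist w16;python3 - <<'E'
from h import *; import pickle
s=pickle.load(open("pics/w16.pkl","rb")); zoom(s["img"],200,90,400,260,4,"pics/w16z.png",10)
E
```

```text
t 25.42 pos [0.6177 0.1309 0.1988] rot [1.80e+02 1.00e-02 4.95e+00] F [-0.5 -0.1 -0.7] w 0.0076
rotvec tool deg [ 0.    0.01 -0.02] shift tool now [ 0.0005 -0.0003  0.0118] shift after rot [ 0.0005 -0.0003  0.0118]
```

View pics/w16z.png

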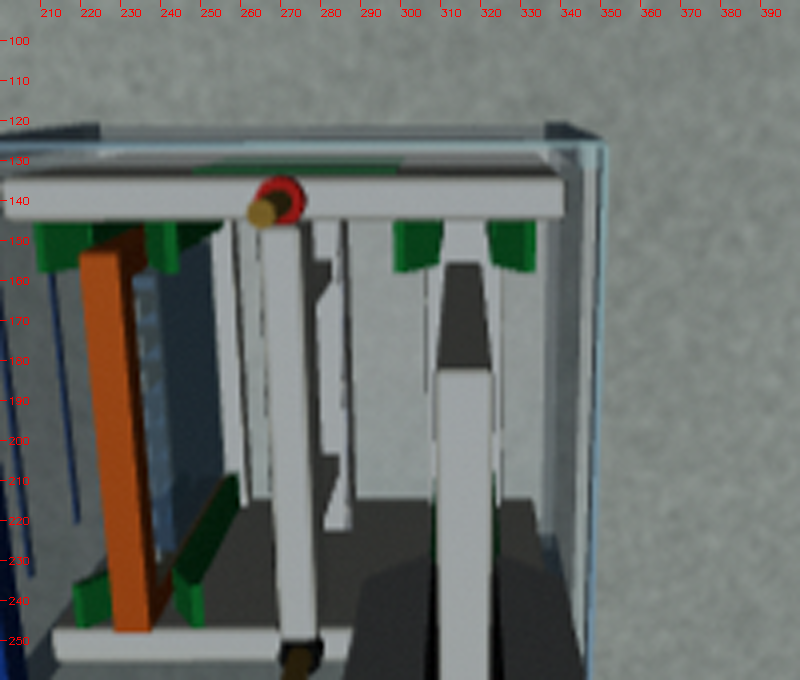

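Slot mouth 443–488 centred at 465.5, plate at 463: well aligned. Descend.

Emit:
jog_arm(
  series=[
    {"x": 0.0003, "y": 0, "z": 0.005, "rx": 0, "ry": 0, "rz": 0},
    {"x": 0, "y": 0, "z": 0.007, "rx": 0, "ry": 0, "rz": 0},
    {"x": 0, "y": 0, "z": 0.006, "rx": 0, "ry": 0, "rz": 0},
    {"x": 0, "y": 0, "z": 0.003, "rx": 0, "ry": 0, "rz": 0},
    {"x": 0, "y": 0, "z": 0, "rx": 0, "ry": 0, "rz": 0},
  ],
)

```text
time: 25.88
tool_pos: [0.6186, 0.1311, 0.1766]
ee_rot: [3.142, -0.001, 0.086]
wrist_force: [0.8, 0.4, -0.4]
width: 0.0075
```

```bash
python3 go.py 0.6182 0.1313 0.165 4.97
```

```text
t 25.88 pos [0.6186 0.1311 0.1766] rot [ 1.80e+02 -8.00e-02  4.95e+00] F [ 0.8  0.4 -0.4] w 0.0075
rotvec tool deg [ 0.   -0.08 -0.02] shift tool now [-0.0004 -0.0002  0.0116] shift after rot [-0.0003 -0.0002  0.0116]
```

Emit:
jog_arm(
  series=[
    {"x": -0.0003, "y": 0, "z": 0.005, "rx": 0, "ry": 0, "rz": 0},
    {"x": 0, "y": 0, "z": 0.006, "rx": 0, "ry": 0, "rz": 0},
    {"x": 0, "y": 0, "z": 0.006, "rx": 0, "ry": 0, "rz": 0},
    {"x": 0, "y": 0, "z": 0.004, "rx": 0, "ry": 0, "rz": 0},
    {"x": 0, "y": 0, "z": 0, "rx": 0, "ry": 0, "rz": 0},
  ],
)

```text
time: 26.3
tool_pos: [0.6183, 0.131, 0.1534]
ee_rot: [3.142, -0.002, 0.086]
wrist_force: [0.5, -1.0, -1.3]
width: 0.0077
```

```bash
python3 go.py 0.6182 0.1313 0.145 4.97
```

```text
t 26.3 pos [0.6183 0.131  0.1534] rot [ 1.80e+02 -9.00e-02  4.95e+00] F [ 0.5 -1.  -1.3] w 0.0077
rotvec tool deg [ 0.   -0.09 -0.02] shift tool now [-0.0001 -0.0003  0.0084] shift after rot [-0.0001 -0.0003  0.0084]
```

Emit:
jog_arm(
  series=[
    {"x": -0.0001, "y": 0, "z": 0.005, "rx": 0, "ry": 0, "rz": 0},
    {"x": 0, "y": 0, "z": 0.007, "rx": 0, "ry": 0, "rz": 0},
    {"x": 0, "y": 0, "z": 0.007, "rx": 0, "ry": 0, "rz": 0},
    {"x": 0, "y": 0, "z": 0.007, "rx": 0, "ry": 0, "rz": 0},
    {"x": 0, "y": 0, "z": 0.007, "rx": 0, "ry": 0, "rz": 0},
    {"x": 0, "y": 0, "z": 0.005, "rx": 0, "ry": 0, "rz": 0},
    {"x": 0, "y": 0, "z": 0, "rx": 0, "ry": 0, "rz": 0},
  ],
)

```text
time: 26.88
tool_pos: [0.618, 0.1309, 0.1108]
ee_rot: [3.142, -0.001, 0.086]
wrist_force: [0.4, -0.4, -1.0]
width: 0.0079
```

```bash
python3 go.py 0.6182 0.1313 0.0914 4.97
```

```text
t 26.88 pos [0.618  0.1309 0.1108] rot [ 1.80e+02 -5.00e-02  4.95e+00] F [ 0.4 -0.4 -1. ] w 0.0079
rotvec tool deg [ 0.   -0.05 -0.02] shift tool now [ 0.0003 -0.0003  0.0194] shift after rot [ 0.0003 -0.0003  0.0194]
```

Emit:
jog_arm(
  series=[
    {"x": 0.0002, "y": 0, "z": 0.005, "rx": 0, "ry": 0, "rz": 0},
    {"x": 0, "y": 0, "z": 0.006, "rx": 0, "ry": 0, "rz": 0},
    {"x": 0, "y": 0, "z": 0.005, "rx": 0, "ry": 0, "rz": 0},
    {"x": 0, "y": 0, "z": 0.002, "rx": 0, "ry": 0, "rz": 0},
  ],
)

```text
time: 27.22
tool_pos: [0.6186, 0.1311, 0.0915]
ee_rot: [-3.142, -0.002, 0.086]
wrist_force: [0.2, 0.9, -0.9]
width: 0.0078
```

```bash
python3 go.py 0.6182 0.1313 0.0914 4.97
```

```text
t 27.22 pos [0.6186 0.1311 0.0915] rot [-1.80e+02 -1.10e-01  4.95e+00] F [ 0.2  0.9 -0.9] w 0.0078
rotvec tool deg [-0.   -0.11 -0.02] shift tool now [-0.0004 -0.0003  0.0001] shift after rot [-0.0004 -0.0003  0.0001]
```

Emit:
jog_arm(
  series=[
    {"x": 0, "y": 0, "z": 0.002, "rx": 0, "ry": 0, "rz": 0},
    {"x": 0, "y": 0, "z": 0.002, "rx": 0, "ry": 0, "rz": 0},
  ],
)

```text
time: 27.38
tool_pos: [0.6191, 0.1312, 0.0913]
ee_rot: [-3.141, -0.004, 0.087]
wrist_force: [-2.9, -0.9, 6.5]
width: 0.0077
```

```bash
python3 go.py 0.6182 0.1313 0.0914 4.97
```

```text
t 27.38 pos [0.6191 0.1312 0.0913] rot [-179.99   -0.25    4.96] F [-2.9 -0.9  6.5] w 0.0077
rotvec tool deg [-0.01 -0.25 -0.01] shift tool now [-0.0009 -0.0001 -0.0001] shift after rot [-0.0009 -0.0001 -0.0001]
```

Emit:
jog_arm(
  series=[
    {"x": -0.0005, "y": 0, "z": 0, "rx": 0, "ry": -0.1, "rz": 0},
  ],
)

```text
time: 27.47
tool_pos: [0.6189, 0.1312, 0.0921]
ee_rot: [-3.142, -0.004, 0.087]
wrist_force: [0.1, 0.1, -0.4]
width: 0.0079
```

Emit:
jog_arm(
  series=[
    {"x": 0, "y": 0, "z": 0, "rx": 0, "ry": 0, "rz": 0},
    {"x": 0, "y": 0, "z": 0, "rx": 0, "ry": 0, "rz": 0},
    {"x": 0, "y": 0, "z": 0, "rx": 0, "ry": 0, "rz": 0},
  ],
  claw=0.16,
)

```text
time: 27.72
tool_pos: [0.6198, 0.1314, 0.0932]
ee_rot: [-3.141, -0.007, 0.087]
wrist_force: [0.4, -1.0, 0.8]
width: 0.0149
```

Emit:
jog_arm(
  series=[
    {"x": -0.0005, "y": 0, "z": -0.006, "rx": 0, "ry": -0.1, "rz": 0},
    {"x": 0, "y": 0, "z": -0.012, "rx": 0, "ry": 0, "rz": 0},
    {"x": 0, "y": 0, "z": -0.015, "rx": 0, "ry": 0, "rz": 0},
    {"x": 0, "y": 0, "z": -0.025, "rx": 0, "ry": 0, "rz": 0},
    {"x": 0, "y": 0, "z": -0.025, "rx": 0, "ry": 0, "rz": 0},
    {"x": 0, "y": 0, "z": -0.025, "rx": 0, "ry": 0, "rz": 0},
    {"x": 0, "y": 0, "z": -0.015, "rx": 0, "ry": 0, "rz": 0},
    {"x": 0, "y": 0, "z": -0.006, "rx": 0, "ry": 0, "rz": 0},
  ],
)

```text
time: 28.38
tool_pos: [0.6173, 0.131, 0.2296]
ee_rot: [-3.141, -0.0, 0.086]
wrist_force: [0.5, -0.1, 0.9]
width: 0.0152
```

```bash
python3 go.py 0.439 -0.3565 0.2 15.2; python3 shot.py wrist w17;python3 - <<'E'
from h import *; import pickle
s=pickle.load(open("pics/w17.pkl","rb")); zoom(s["img"],200,90,400,260,4,"pics/w17z.png",10)
E
```

```text
t 28.38 pos [0.6173 0.131  0.2296] rot [-1.7999e+02 -2.0000e-02  4.9500e+00] F [ 0.5 -0.1  0.9] w 0.0152
rotvec tool deg [-1.000e-02 -2.000e-02 -1.025e+01] shift tool now [-0.2198  0.4703  0.0295] shift after rot [-0.2999  0.4237  0.0296]
```

View pics/w17z.png

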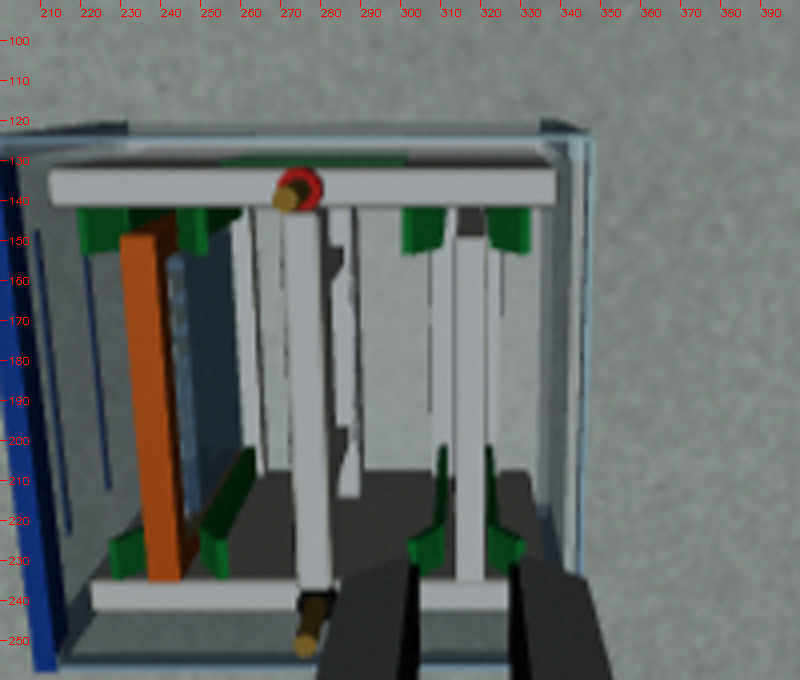

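Emit:
jog_arm(
  series=[
    {"x": -0.012, "y": 0.02, "z": 0, "rx": 0, "ry": 0, "rz": -3},
    {"x": -0.02, "y": 0.03, "z": 0, "rx": 0, "ry": 0, "rz": -4},
    {"x": -0.022, "y": 0.033, "z": 0, "rx": 0, "ry": 0, "rz": -3},
    {"x": -0.023, "y": 0.033, "z": 0, "rx": 0, "ry": 0, "rz": 0},
    {"x": -0.023, "y": 0.033, "z": 0, "rx": 0, "ry": 0, "rz": 0},
    {"x": -0.023, "y": 0.033, "z": 0, "rx": 0, "ry": 0, "rz": 0},
    {"x": -0.023, "y": 0.033, "z": 0, "rx": 0, "ry": 0, "rz": 0},
    {"x": -0.023, "y": 0.033, "z": 0, "rx": 0, "ry": 0, "rz": 0},
    {"x": -0.023, "y": 0.033, "z": 0, "rx": 0, "ry": 0, "rz": 0},
    {"x": -0.02, "y": 0.025, "z": 0, "rx": 0, "ry": 0, "rz": 0},
    {"x": -0.01, "y": 0.015, "z": 0, "rx": 0, "ry": 0, "rz": 0},
    {"x": 0, "y": 0, "z": 0, "rx": 0, "ry": 0, "rz": 0},
  ],
  claw=0.5,
)

```text
time: 29.43
tool_pos: [0.4708, -0.2449, 0.2204]
ee_rot: [-3.134, 0.006, 0.277]
wrist_force: [-1.2, 0.5, -0.0]
width: 0.047
```

```bash
python3 go.py 0.439 -0.3565 0.18 15.2
```

```text
t 29.43 pos [ 0.4708 -0.2449  0.2204] rot [-179.59    0.32   15.89] F [-1.2  0.5 -0. ] w 0.047
rotvec tool deg [-0.41  0.33  0.69] shift tool now [-0.0609  0.0989  0.0401] shift after rot [-0.06    0.0993  0.0404]
```

Emit:
jog_arm(
  series=[
    {"x": -0.01, "y": 0.016, "z": 0.004, "rx": -0.4, "ry": 0.3, "rz": 0.6},
    {"x": -0.018, "y": 0.028, "z": 0.008, "rx": 0, "ry": 0, "rz": 0},
    {"x": -0.016, "y": 0.028, "z": 0.008, "rx": 0, "ry": 0, "rz": 0},
    {"x": -0.01, "y": 0.016, "z": 0.006, "rx": 0, "ry": 0, "rz": 0},
    {"x": -0.004, "y": 0.008, "z": 0.004, "rx": 0, "ry": 0, "rz": 0},
    {"x": 0, "y": 0, "z": 0, "rx": 0, "ry": 0, "rz": 0},
  ],
)

```text
time: 29.93
tool_pos: [0.4397, -0.3522, 0.1854]
ee_rot: [-3.134, -0.0, 0.269]
wrist_force: [-0.4, -0.1, 0.1]
width: 0.0469
```

```bash
python3 go.py 0.439 -0.3565 0.15 15.2; python3 shot.py wrist w18;python3 - <<'E'
from h import *; import pickle
s=pickle.load(open("pics/w18.pkl","rb")); zoom(s["img"],190,90,430,300,3,"pics/w18z.png",10)
E
```

```text
t 29.93 pos [ 0.4397 -0.3522  0.1854] rot [-1.7956e+02 -2.0000e-02  1.5410e+01] F [-0.4 -0.1  0.1] w 0.0469
rotvec tool deg [-0.44 -0.01  0.21] shift tool now [-0.0019  0.0042  0.0354] shift after rot [-0.0018  0.004   0.0354]
```

View pics/w18z.png

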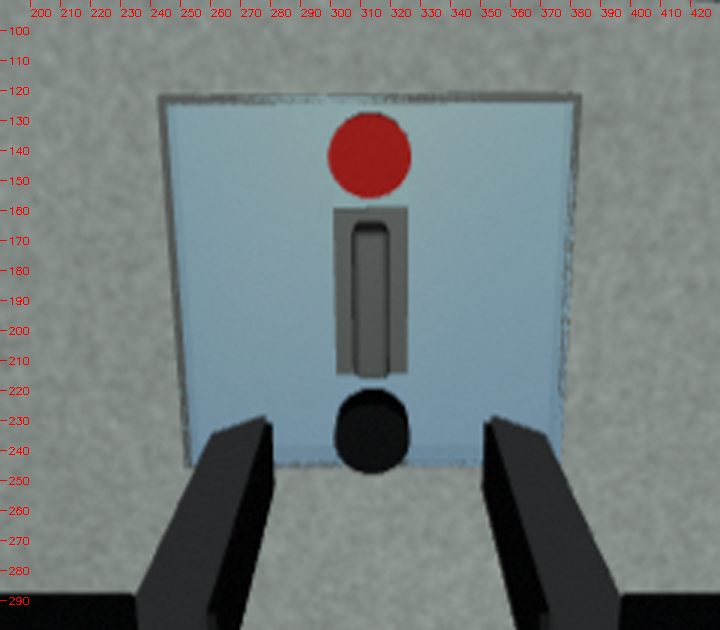

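```bash
python3 - <<'E'
from h import *; import pickle
s=pickle.load(open("pics/w18.pkl","rb")); c=cam(s)
p,r=fit([(c,[[0,57,36],[0,-57,36],[-82,78.5,16],[82,78.5,16]],[[313.3,142],[314,233.7],[243.5,122],[383.5,122]])],[.44,-.356,.26]); print(p[:2],np.degrees(p[2]),r.round(2))
E
```

```text
[ 0.43986599 -0.35860821] 15.492464715589469 [ 0.14  0.07 -0.17  2.67 -0.72 -0.29  0.74 -0.58]
```

Emit:
jog_arm(
  series=[
    {"x": -0.001, "y": 0.003, "z": 0.012, "rx": -0.4, "ry": 0, "rz": 0.1},
    {"x": -0.0005, "y": 0.001, "z": 0.025, "rx": 0, "ry": 0, "rz": 0},
    {"x": 0, "y": 0, "z": 0.03, "rx": 0, "ry": 0, "rz": 0},
    {"x": 0, "y": 0, "z": 0.025, "rx": 0, "ry": 0, "rz": 0},
    {"x": 0, "y": 0, "z": 0.015, "rx": 0, "ry": 0, "rz": 0},
    {"x": 0, "y": 0, "z": 0.005, "rx": 0, "ry": 0, "rz": 0},
    {"x": 0, "y": 0, "z": 0, "rx": 0, "ry": 0, "rz": 0},
  ],
)

```text
time: 30.57
tool_pos: [0.4483, -0.3456, 0.0753]
ee_rot: [3.139, -0.01, 0.28]
wrist_force: [0.9, 0.5, 0.5]
width: 0.047
```

```bash
python3 go.py 0.439 -0.357 0.023 15.3
```

```text
t 30.57 pos [ 0.4483 -0.3456  0.0753] rot [179.83  -0.58  16.07] F [0.9 0.5 0.5] w 0.047
rotvec tool deg [ 0.16 -0.58  0.77] shift tool now [-0.0126  0.0083  0.0522] shift after rot [-0.012   0.0086  0.0523]
```

Emit:
jog_arm(
  series=[
    {"x": -0.008, "y": 0.005, "z": 0.0, "rx": 0.15, "ry": -0.4, "rz": 0.5},
    {"x": -0.002, "y": 0.002, "z": 0.004, "rx": 0, "ry": -0.1, "rz": 0.1},
    {"x": 0, "y": 0, "z": 0.006, "rx": 0, "ry": 0, "rz": 0},
    {"x": 0, "y": 0, "z": 0.004, "rx": 0, "ry": 0, "rz": 0},
    {"x": 0, "y": 0, "z": 0, "rx": 0, "ry": 0, "rz": 0},
  ],
)

```text
time: 30.98
tool_pos: [0.4437, -0.3562, 0.066]
ee_rot: [3.134, -0.006, 0.272]
wrist_force: [0.5, -0.4, 0.7]
width: 0.0469
```

```bash
python3 go.py 0.439 -0.357 0.023 15.3; python3 shot.py wrist w19;python3 - <<'E'
from h import *; import pickle
s=pickle.load(open("pics/w19.pkl","rb")); zoom(s["img"],190,90,430,300,3,"pics/w19z.png",10)
E
```

```text
t 30.98 pos [ 0.4437 -0.3562  0.066 ] rot [179.56  -0.32  15.58] F [ 0.5 -0.4  0.7] w 0.0469
rotvec tool deg [ 0.44 -0.33  0.27] shift tool now [-0.0049 -0.0008  0.043 ] shift after rot [-0.0047 -0.0005  0.043 ]
```

View pics/w19z.png

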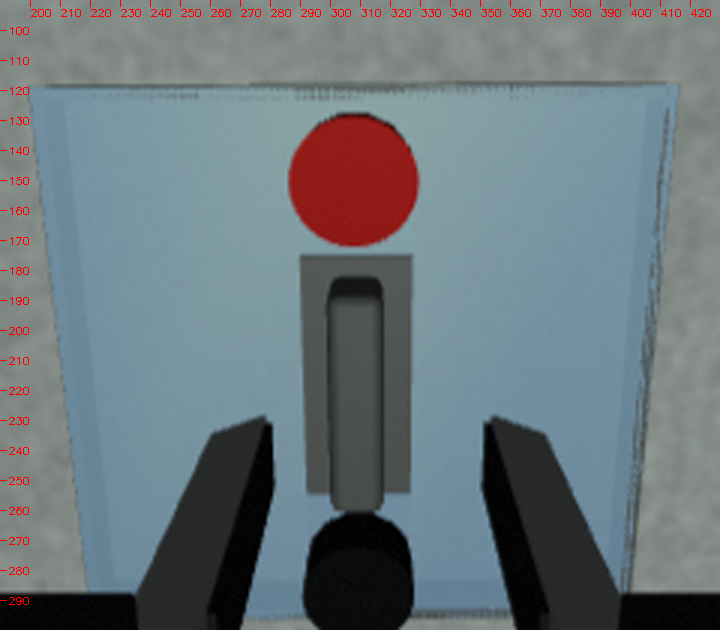

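Emit:
jog_arm(
  series=[
    {"x": -0.004, "y": -0.001, "z": 0.002, "rx": 0.4, "ry": -0.3, "rz": 0.2},
    {"x": -0.001, "y": 0, "z": 0.006, "rx": 0, "ry": 0, "rz": 0},
    {"x": 0, "y": 0, "z": 0.008, "rx": 0, "ry": 0, "rz": 0},
    {"x": 0, "y": 0, "z": 0.006, "rx": 0, "ry": 0, "rz": 0},
    {"x": 0, "y": 0, "z": 0, "rx": 0, "ry": 0, "rz": 0},
  ],
)

```text
time: 31.45
tool_pos: [0.4385, -0.3578, 0.0435]
ee_rot: [3.139, -0.001, 0.267]
wrist_force: [0.1, 0.8, 0.5]
width: 0.0471
```

```bash
python3 go.py 0.4385 -0.357 0.023 15.3
```

```text
t 31.45 pos [ 0.4385 -0.3578  0.0435] rot [ 1.7985e+02 -8.0000e-02  1.5300e+01] F [0.1 0.8 0.5] w 0.0471
rotvec tool deg [ 0.15 -0.08  0.  ] shift tool now [ 0.0001 -0.0008  0.0205] shift after rot [ 0.0002 -0.0008  0.0205]
```

Emit:
jog_arm(
  series=[
    {"x": 0, "y": -0.0004, "z": 0.004, "rx": 0.1, "ry": 0, "rz": 0},
    {"x": 0, "y": 0, "z": 0.006, "rx": 0, "ry": 0, "rz": 0},
    {"x": 0, "y": 0, "z": 0.005, "rx": 0, "ry": 0, "rz": 0},
    {"x": 0, "y": 0, "z": 0.002, "rx": 0, "ry": 0, "rz": 0},
    {"x": 0, "y": 0, "z": 0, "rx": 0, "ry": 0, "rz": 0},
  ],
)

```text
time: 31.87
tool_pos: [0.4379, -0.3566, 0.0233]
ee_rot: [-3.14, -0.0, 0.267]
wrist_force: [-0.1, 0.4, -0.7]
width: 0.0471
```

```bash
python3 go.py 0.4385 -0.357 0.023 15.3
```

```text
t 31.87 pos [ 0.4379 -0.3566  0.0233] rot [-1.7991e+02 -2.0000e-02  1.5310e+01] F [-0.1  0.4 -0.7] w 0.0471
rotvec tool deg [-0.09 -0.02  0.01] shift tool now [0.0005 0.0005 0.0003] shift after rot [0.0005 0.0005 0.0003]
```

Emit:
jog_arm(
  series=[
    {"x": 0.0002, "y": 0, "z": 0, "rx": 0, "ry": 0, "rz": 0},
    {"x": 0, "y": 0, "z": 0, "rx": 0, "ry": 0, "rz": 0},
    {"x": 0, "y": 0, "z": 0, "rx": 0, "ry": 0, "rz": 0},
    {"x": 0, "y": 0, "z": 0, "rx": 0, "ry": 0, "rz": 0},
    {"x": 0, "y": 0, "z": 0, "rx": 0, "ry": 0, "rz": 0},
    {"x": 0, "y": 0, "z": 0, "rx": 0, "ry": 0, "rz": 0},
  ],
  claw=0,
)

```text
time: 32.37
tool_pos: [0.4386, -0.3569, 0.0239]
ee_rot: [-3.141, -0.001, 0.267]
wrist_force: [0.7, -0.7, -1.3]
width: 0.0136
```

```bash
python3 go.py 0.4385 -0.357 0.023 15.3;python3 shot.py wrist w20
```

```text
t 32.37 pos [ 0.4386 -0.3569  0.0239] rot [-1.7997e+02 -5.0000e-02  1.5320e+01] F [ 0.7 -0.7 -1.3] w 0.0136
rotvec tool deg [-0.03 -0.05  0.02] shift tool now [-0.0001  0.0001  0.0009] shift after rot [-0.0001  0.0001  0.0009]
```

View pics/w20.png

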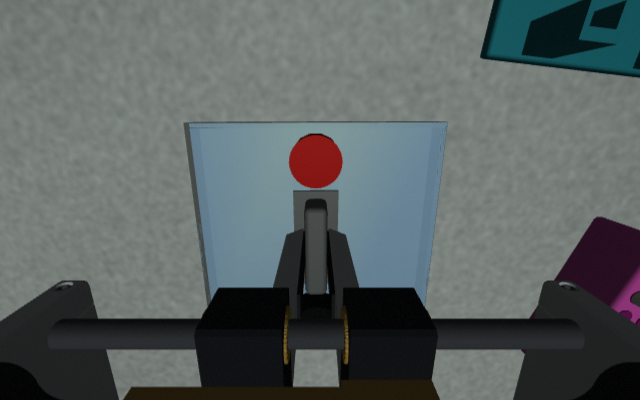

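Emit:
jog_arm(
  series=[
    {"x": 0, "y": 0, "z": -0.008, "rx": 0, "ry": 0, "rz": 0},
    {"x": 0, "y": 0, "z": -0.015, "rx": 0, "ry": 0, "rz": 0},
    {"x": 0, "y": 0, "z": -0.022, "rx": 0, "ry": 0, "rz": 0},
    {"x": 0, "y": 0, "z": -0.025, "rx": 0, "ry": 0, "rz": 0},
    {"x": 0, "y": 0, "z": -0.025, "rx": 0, "ry": 0, "rz": 0},
    {"x": 0, "y": 0, "z": -0.025, "rx": 0, "ry": 0, "rz": 0},
    {"x": 0, "y": 0, "z": -0.025, "rx": 0, "ry": 0, "rz": 0},
    {"x": 0, "y": 0, "z": -0.02, "rx": 0, "ry": 0, "rz": 0},
    {"x": 0, "y": 0, "z": -0.01, "rx": 0, "ry": 0, "rz": 0},
    {"x": 0, "y": 0, "z": 0, "rx": 0, "ry": 0, "rz": 0},
  ],
)

```text
time: 33.25
tool_pos: [0.4355, -0.354, 0.2045]
ee_rot: [-3.13, 0.005, 0.267]
wrist_force: [0.4, 0.4, -1.6]
width: 0.0141
```

```bash
python3 go.py 0.575 0.1268 0.22 4.95;python3 shot.py wrist w21
```

```text
t 33.25 pos [ 0.4355 -0.354   0.2045] rot [-179.33    0.3    15.32] F [ 0.4  0.4 -1.6] w 0.0141
rotvec tool deg [-0.65  0.36 10.37] shift tool now [ 0.2615 -0.4271 -0.0119] shift after rot [ 0.1804 -0.467  -0.0155]
```

View pics/w21.png

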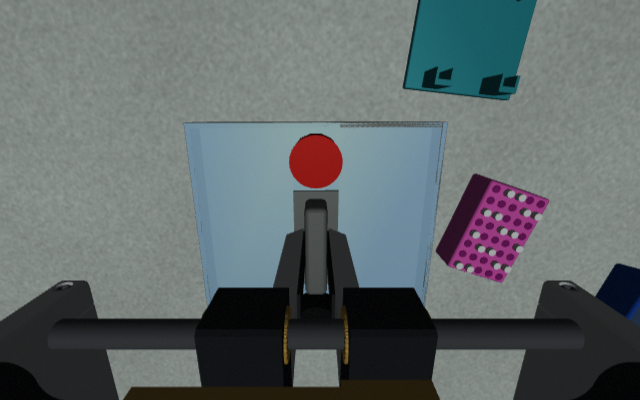

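Emit:
jog_arm(
  series=[
    {"x": 0.005, "y": -0.01, "z": -0.008, "rx": -0.6, "ry": 0.3, "rz": 3.4},
    {"x": 0.01, "y": -0.02, "z": -0.007, "rx": 0, "ry": 0, "rz": 3.4},
    {"x": 0.013, "y": -0.03, "z": -0.004, "rx": 0, "ry": 0, "rz": 3},
    {"x": 0.013, "y": -0.033, "z": -0.002, "rx": 0, "ry": 0, "rz": 0},
    {"x": 0.013, "y": -0.033, "z": 0, "rx": 0, "ry": 0, "rz": 0},
    {"x": 0.013, "y": -0.033, "z": 0, "rx": 0, "ry": 0, "rz": 0},
    {"x": 0.013, "y": -0.033, "z": 0, "rx": 0, "ry": 0, "rz": 0},
    {"x": 0.013, "y": -0.033, "z": 0, "rx": 0, "ry": 0, "rz": 0},
    {"x": 0.013, "y": -0.033, "z": 0, "rx": 0, "ry": 0, "rz": 0},
    {"x": 0.01, "y": -0.025, "z": 0, "rx": 0, "ry": 0, "rz": 0},
    {"x": 0.005, "y": -0.012, "z": 0, "rx": 0, "ry": 0, "rz": 0},
    {"x": 0, "y": 0, "z": 0, "rx": 0, "ry": 0, "rz": 0},
  ],
)

```text
time: 34.3
tool_pos: [0.5177, -0.0317, 0.1991]
ee_rot: [-3.118, 0.039, 0.081]
wrist_force: [-1.1, -1.2, -2.2]
width: 0.0135
```

```bash
python3 go.py 0.575 0.1268 0.22 4.95
```

```text
t 34.3 pos [ 0.5177 -0.0317  0.1991] rot [-178.67    2.22    4.64] F [-1.1 -1.2 -2.2] w 0.0135
rotvec tool deg [-1.33  2.21 -0.33] shift tool now [ 0.0691 -0.1538 -0.02  ] shift after rot [ 0.0708 -0.153  -0.0209]
```

Emit:
jog_arm(
  series=[
    {"x": 0.002, "y": -0.005, "z": -0.01, "rx": -0.8, "ry": 1.4, "rz": -0.3},
    {"x": 0.005, "y": -0.01, "z": -0.008, "rx": -0.3, "ry": 0.6, "rz": 0},
    {"x": 0.01, "y": -0.02, "z": -0.002, "rx": 0, "ry": 0, "rz": 0},
    {"x": 0.012, "y": -0.026, "z": 0, "rx": 0, "ry": 0, "rz": 0},
    {"x": 0.012, "y": -0.026, "z": 0, "rx": 0, "ry": 0, "rz": 0},
    {"x": 0.012, "y": -0.026, "z": 0, "rx": 0, "ry": 0, "rz": 0},
    {"x": 0.008, "y": -0.02, "z": 0, "rx": 0, "ry": 0, "rz": 0},
    {"x": 0.004, "y": -0.01, "z": 0, "rx": 0, "ry": 0, "rz": 0},
    {"x": 0, "y": 0, "z": 0, "rx": 0, "ry": 0, "rz": 0},
  ],
)

```text
time: 35.05
tool_pos: [0.5723, 0.1171, 0.2206]
ee_rot: [-3.142, 0.0, 0.073]
wrist_force: [0.5, 0.2, -2.0]
width: 0.0134
```

```bash
python3 go.py 0.575 0.1268 0.19 4.95
```

```text
t 35.05 pos [0.5723 0.1171 0.2206] rot [-1.80e+02  1.00e-02  4.18e+00] F [ 0.5  0.2 -2. ] w 0.0134
rotvec tool deg [-0.    0.01 -0.77] shift tool now [ 0.0034 -0.0095  0.0306] shift after rot [ 0.0035 -0.0095  0.0306]
```

Emit:
jog_arm(
  series=[
    {"x": 0.002, "y": -0.006, "z": 0.003, "rx": 0, "ry": 0, "rz": -0.6},
    {"x": 0.001, "y": -0.002, "z": 0.005, "rx": 0, "ry": 0, "rz": -0.1},
    {"x": 0, "y": 0, "z": 0.003, "rx": 0, "ry": 0, "rz": 0},
    {"x": 0, "y": 0, "z": 0, "rx": 0, "ry": 0, "rz": 0},
  ],
)

```text
time: 35.38
tool_pos: [0.5746, 0.1221, 0.2095]
ee_rot: [3.139, -0.001, 0.082]
wrist_force: [-0.4, -0.9, -2.9]
width: 0.0139
```

```bash
python3 go.py 0.575 0.1268 0.17 4.95;python3 shot.py wrist w22;python3 shot.py side s22;python3 - <<'E'
from h import *; import pickle
s=pickle.load(open("pics/s22.pkl","rb")); zoom(s["img"],270,100,380,220,6,"pics/s22z.png",10)
s=pickle.load(open("pics/w22.pkl","rb")); zoom(s["img"],180,90,460,290,2,"pics/w22z.png",10)
E
```

```text
t 35.38 pos [0.5746 0.1221 0.2095] rot [ 1.7985e+02 -4.0000e-02  4.7200e+00] F [-0.4 -0.9 -2.9] w 0.0139
rotvec tool deg [ 0.15 -0.04 -0.23] shift tool now [ 0.0007 -0.0047  0.0395] shift after rot [ 0.0008 -0.0046  0.0395]
```

View pics/w22z.png

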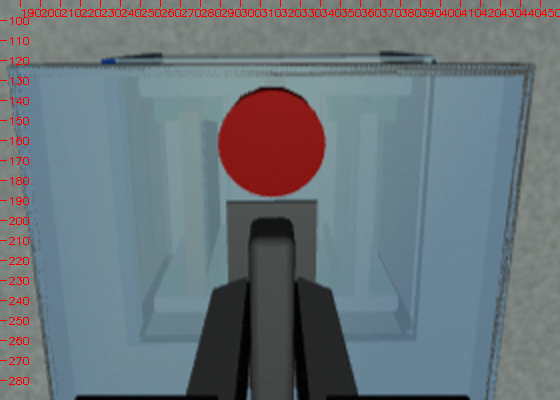

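View pics/s22z.png

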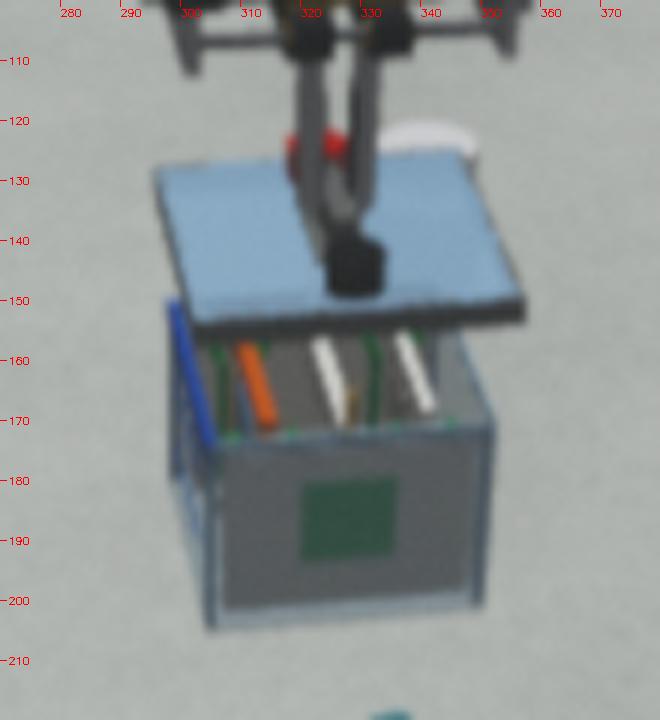

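```bash
python3 - <<'E'
from h import *; import pickle
s=pickle.load(open("pics/w20.pkl","rb")); c=cam(s)
# jack top outline rows: red circle in w20: cols 289-343, rows 134-188
for dy in (-.003,0,.003):
    p=[.4386,-.3569,np.radians(15.32)]; q=w(p,[[0,dy*1000,0]])[0]
    print(dy,proj(c,w([q[0],q[1],p[2]],[[0,57,36],[0,57-15.5,36],[0,57+15.5,36],[-82,78.5,16],[82,78.5,16]])).round(1).tolist())
E
```

```text
-0.003 [[314.3, 164.3], [314.3, 190.2], [314.2, 137.1], [182.7, 124.5], [446.0, 124.3]]
0 [[314.3, 159.2], [314.3, 185.3], [314.2, 131.6], [182.1, 119.5], [446.6, 119.3]]
0.003 [[314.3, 154.0], [314.3, 180.3], [314.2, 126.1], [181.4, 114.5], [447.2, 114.3]]
```

Emit:
jog_arm(
  series=[
    {"x": -0.0003, "y": -0.004, "z": 0.003, "rx": 0.1, "ry": 0, "rz": -0.2},
    {"x": 0, "y": -0.0015, "z": 0.004, "rx": 0, "ry": 0, "rz": 0},
    {"x": 0, "y": 0, "z": 0.004, "rx": 0, "ry": 0, "rz": 0},
    {"x": 0, "y": 0, "z": 0.002, "rx": 0, "ry": 0, "rz": 0},
    {"x": 0, "y": 0, "z": 0, "rx": 0, "ry": 0, "rz": 0},
  ],
)

```text
time: 35.9
tool_pos: [0.5739, 0.1265, 0.1961]
ee_rot: [3.141, -0.002, 0.084]
wrist_force: [0.1, 0.7, -2.5]
width: 0.0136
```

```bash
python3 go.py 0.5738 0.128 0.165 4.95
```

```text
t 35.9 pos [0.5739 0.1265 0.1961] rot [ 1.7995e+02 -1.1000e-01  4.7900e+00] F [ 0.1  0.7 -2.5] w 0.0136
rotvec tool deg [ 0.05 -0.11 -0.16] shift tool now [-0.     -0.0015  0.0311] shift after rot [ 0.0001 -0.0015  0.0311]
```

Emit:
jog_arm(
  series=[
    {"x": 0, "y": -0.001, "z": 0.006, "rx": 0, "ry": -0.1, "rz": -0.1},
    {"x": 0, "y": 0, "z": 0.007, "rx": 0, "ry": 0, "rz": 0},
    {"x": 0, "y": 0, "z": 0.007, "rx": 0, "ry": 0, "rz": 0},
    {"x": 0, "y": 0, "z": 0.004, "rx": 0, "ry": 0, "rz": 0},
    {"x": 0, "y": 0, "z": 0, "rx": 0, "ry": 0, "rz": 0},
  ],
)

```text
time: 36.32
tool_pos: [0.5736, 0.1276, 0.169]
ee_rot: [3.141, 0.001, 0.086]
wrist_force: [-0.4, -0.4, -2.6]
width: 0.0137
```

```bash
python3 go.py 0.5738 0.128 0.15 4.95;python3 shot.py wrist w23;python3 shot.py side s23;python3 - <<'E'
from h import *; import pickle
s=pickle.load(open("pics/s23.pkl","rb")); zoom(s["img"],280,110,370,220,6,"pics/s23z.png",10)
s=pickle.load(open("pics/w23.pkl","rb")); zoom(s["img"],170,90,460,290,2,"pics/w23z.png",10)
E
```

```text
t 36.32 pos [0.5736 0.1276 0.169 ] rot [1.7995e+02 5.0000e-02 4.9100e+00] F [-0.4 -0.4 -2.6] w 0.0137
rotvec tool deg [ 0.05  0.05 -0.04] shift tool now [ 0.0003 -0.0004  0.019 ] shift after rot [ 0.0003 -0.0004  0.019 ]
```

View pics/w23z.png

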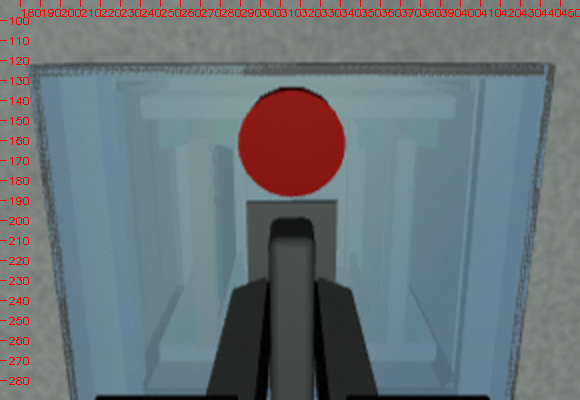

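View pics/s23z.png

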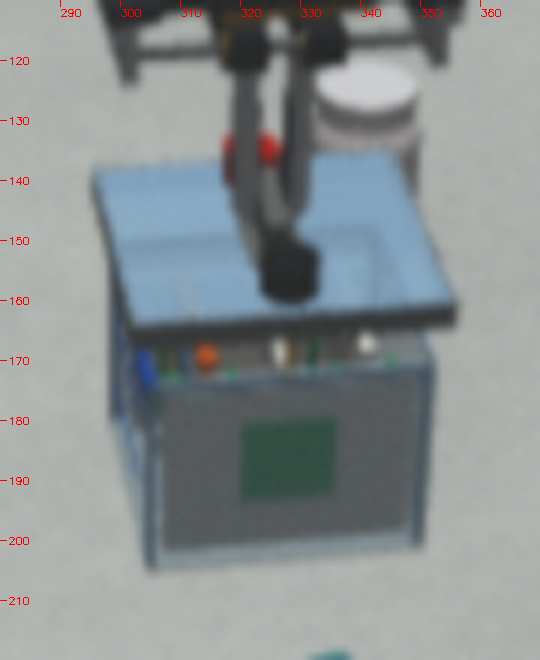

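Emit:
jog_arm(
  series=[
    {"x": 0, "y": 0, "z": 0.005, "rx": 0, "ry": 0, "rz": 0},
    {"x": 0, "y": 0, "z": 0.006, "rx": 0, "ry": 0, "rz": 0},
    {"x": 0, "y": 0, "z": 0.004, "rx": 0, "ry": 0, "rz": 0},
    {"x": 0, "y": 0, "z": 0, "rx": 0, "ry": 0, "rz": 0},
  ],
)

```text
time: 36.75
tool_pos: [0.5747, 0.1277, 0.1548]
ee_rot: [3.141, -0.003, 0.086]
wrist_force: [0.1, -1.1, -2.0]
width: 0.0138
```

```bash
python3 go.py 0.5738 0.128 0.132 4.95;python3 shot.py side s24;python3 - <<'E'
from h import *; import pickle
s=pickle.load(open("pics/s24.pkl","rb")); c=cam(s); zoom(s["img"],285,120,370,215,7,"pics/s24z.png",10)
print(proj(c,w([.5741,.1267,np.radians(4.92)],[[-74,-70.5,120],[74,-70.5,120],[-74,70.5,120],[74,70.5,120]])).round(1))
print(proj(c,w([.5741,.1267,np.radians(4.92),.13],[[-82,-78.5,0],[82,-78.5,0],[-82,78.5,16],[82,78.5,16]])).round(1))
E
```

```text
t 36.75 pos [0.5747 0.1277 0.1548] rot [ 1.7995e+02 -1.7000e-01  4.9000e+00] F [ 0.1 -1.1 -2. ] w 0.0138
rotvec tool deg [ 0.05 -0.17 -0.05] shift tool now [-0.0009 -0.0004  0.0228] shift after rot [-0.0009 -0.0004  0.0228]
[[304.2 173.3]
 [352.3 169.7]
 [298.1 149.3]
 [342.9 146.2]]
[[302.  172.2]
 [355.6 168.2]
 [295.3 141.2]
 [345.2 137.9]]
```

View pics/s24z.png

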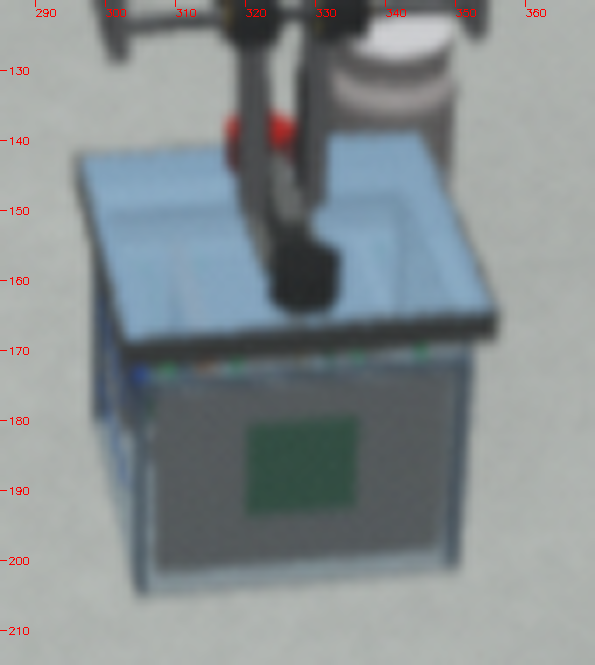

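Emit:
jog_arm(
  series=[
    {"x": -0.001, "y": 0, "z": 0.003, "rx": 0, "ry": -0.15, "rz": 0},
    {"x": 0, "y": 0, "z": 0.004, "rx": 0, "ry": 0, "rz": 0},
    {"x": 0, "y": 0, "z": 0.002, "rx": 0, "ry": 0, "rz": 0},
    {"x": 0, "y": 0, "z": 0, "rx": 0, "ry": 0, "rz": 0},
  ],
)

```text
time: 37.13
tool_pos: [0.5741, 0.1276, 0.1458]
ee_rot: [3.141, -0.002, 0.086]
wrist_force: [0.6, 0.2, -1.9]
width: 0.0136
```

```bash
python3 go.py 0.5738 0.128 0.132 4.95
```

```text
t 37.13 pos [0.5741 0.1276 0.1458] rot [ 1.7996e+02 -9.0000e-02  4.9000e+00] F [ 0.6  0.2 -1.9] w 0.0136
rotvec tool deg [ 0.04 -0.09 -0.05] shift tool now [-0.0002 -0.0004  0.0138] shift after rot [-0.0002 -0.0004  0.0138]
```

Skirt edge is now 2 mm above the rim; go on gently.

Emit:
jog_arm(
  series=[
    {"x": 0, "y": 0, "z": 0.003, "rx": 0, "ry": 0, "rz": 0},
    {"x": 0, "y": 0, "z": 0.003, "rx": 0, "ry": 0, "rz": 0},
    {"x": 0, "y": 0, "z": 0.002, "rx": 0, "ry": 0, "rz": 0},
  ],
)

```text
time: 37.38
tool_pos: [0.5744, 0.1277, 0.1377]
ee_rot: [3.141, -0.003, 0.086]
wrist_force: [-0.4, 0.6, -1.9]
width: 0.0139
```

```bash
python3 go.py 0.5738 0.128 0.132 4.95
```

```text
t 37.38 pos [0.5744 0.1277 0.1377] rot [ 1.7996e+02 -1.6000e-01  4.9100e+00] F [-0.4  0.6 -1.9] w 0.0139
rotvec tool deg [ 0.04 -0.16 -0.04] shift tool now [-0.0006 -0.0004  0.0057] shift after rot [-0.0006 -0.0004  0.0057]
```

Skirt is 6 mm below the rim with no contact.

Emit:
jog_arm(
  series=[
    {"x": -0.0004, "y": 0, "z": 0.003, "rx": 0, "ry": -0.1, "rz": 0},
    {"x": 0, "y": 0, "z": 0.003, "rx": 0, "ry": 0, "rz": 0},
    {"x": 0, "y": 0, "z": 0.002, "rx": 0, "ry": 0, "rz": 0},
  ],
)

```text
time: 37.63
tool_pos: [0.5742, 0.1276, 0.1318]
ee_rot: [3.141, -0.002, 0.086]
wrist_force: [-5.4, -0.4, 11.9]
width: 0.0138
```

```bash
python3 go.py 0.5738 0.128 0.132 4.95
```

```text
t 37.63 pos [0.5742 0.1276 0.1318] rot [ 1.7996e+02 -1.4000e-01  4.9100e+00] F [-5.4 -0.4 11.9] w 0.0138
rotvec tool deg [ 0.04 -0.14 -0.04] shift tool now [-0.0003 -0.0004 -0.0002] shift after rot [-0.0003 -0.0004 -0.0002]
```

Seated at the expected height (0.1318 vs 0.1319). Release and retreat.

Emit:
jog_arm(
  series=[
    {"x": 0, "y": 0, "z": 0, "rx": 0, "ry": 0, "rz": 0},
  ],
)

```text
time: 37.72
tool_pos: [0.5743, 0.1276, 0.1324]
ee_rot: [3.141, -0.003, 0.086]
wrist_force: [1.1, 0.1, -2.3]
width: 0.0138
```

Emit:
jog_arm(
  series=[
    {"x": 0, "y": 0, "z": 0, "rx": 0, "ry": 0, "rz": 0},
    {"x": 0, "y": 0, "z": 0, "rx": 0, "ry": 0, "rz": 0},
    {"x": 0, "y": 0, "z": 0, "rx": 0, "ry": 0, "rz": 0},
    {"x": 0, "y": 0, "z": 0, "rx": 0, "ry": 0, "rz": 0},
  ],
  claw=0.5,
)

```text
time: 38.05
tool_pos: [0.5755, 0.1278, 0.1339]
ee_rot: [3.141, -0.007, 0.086]
wrist_force: [0.7, -0.1, -0.5]
width: 0.0368
```

Emit:
jog_arm(
  series=[
    {"x": 0, "y": 0, "z": -0.006, "rx": 0, "ry": 0, "rz": 0},
    {"x": 0, "y": 0, "z": -0.012, "rx": 0, "ry": 0, "rz": 0},
    {"x": 0, "y": 0, "z": -0.02, "rx": 0, "ry": 0, "rz": 0},
    {"x": 0, "y": 0, "z": -0.025, "rx": 0, "ry": 0, "rz": 0},
    {"x": 0, "y": 0, "z": -0.025, "rx": 0, "ry": 0, "rz": 0},
    {"x": 0, "y": 0, "z": -0.02, "rx": 0, "ry": 0, "rz": 0},
    {"x": 0, "y": 0, "z": -0.01, "rx": 0, "ry": 0, "rz": 0},
    {"x": 0, "y": 0, "z": 0, "rx": 0, "ry": 0, "rz": 0},
  ],
)

```text
time: 38.72
tool_pos: [0.5741, 0.1277, 0.2611]
ee_rot: [3.141, -0.007, 0.086]
wrist_force: [-0.1, 0.3, 0.8]
width: 0.0471
```

Emit:
jog_arm(
  series=[
    {"x": -0.01, "y": 0.01, "z": 0, "rx": 0, "ry": 0, "rz": 0},
    {"x": -0.03, "y": 0.02, "z": 0, "rx": 0, "ry": 0, "rz": 0},
    {"x": -0.03, "y": 0.03, "z": 0, "rx": 0, "ry": 0, "rz": 0},
    {"x": -0.03, "y": 0.03, "z": 0, "rx": 0, "ry": 0, "rz": 0},
    {"x": -0.03, "y": 0.03, "z": 0, "rx": 0, "ry": 0, "rz": 0},
    {"x": -0.03, "y": 0.03, "z": 0, "rx": 0, "ry": 0, "rz": 0},
    {"x": -0.02, "y": 0.03, "z": 0, "rx": 0, "ry": 0, "rz": 0},
    {"x": -0.01, "y": 0.03, "z": 0, "rx": 0, "ry": 0, "rz": 0},
    {"x": 0, "y": 0.01, "z": 0, "rx": 0, "ry": 0, "rz": 0},
    {"x": 0, "y": 0, "z": 0, "rx": 0, "ry": 0, "rz": 0},
  ],
)

```text
time: 39.55
tool_pos: [0.3975, -0.1103, 0.2512]
ee_rot: [-3.141, 0.001, 0.091]
wrist_force: [0.2, 0.5, -0.2]
width: 0.0471
```

```bash
python3 shot.py side s25;python3 shot.py top t25;python3 - <<'E'
from h import *; import pickle
from fit0 import *
s=pickle.load(open("pics/s25.pkl","rb")); c=cam(s); zoom(s["img"],285,110,370,215,7,"pics/s25z.png",10)
P=[.5741,.1267,np.radians(4.92),.108]
L=[[-82,-78.5,0],[82,-78.5,0],[-82,78.5,16],[82,78.5,16],[0,57,36],[0,-57,36]]
print(proj(c,w(P,L)).round(1).tolist())
s=pickle.load(open("pics/t25.pkl","rb")); c=cam(s); zoom(s["img"],235,140,335,235,7,"pics/t25z.png",10)
print(proj(c,w(P,L)).round(1).tolist())
E
```

```text
core [0.4474 0.3529] 2.34 res 0.85 [[-0.7, -0.1], [-0.4, -0.2], [-0.8, 0.3], [-0.4, -0.2], [0.5, -0.1], [0.5, 0.2], [0.8, 0.4], [0.9, -0.2]]
tank [0.5741 0.1267] 4.92 res 0.55 [[-0.0, -0.3], [-0.4, -0.5], [0.5, 0.0], [-0.3, 0.4], [-0.1, -0.0], [0.4, 0.5]]
stand [ 0.5603 -0.1458] 8.99 res 0.48 [[-0.2, -0.1], [0.2, -0.5], [-0.4, 0.2], [0.5, 0.3]]
gel [ 0.5947 -0.1403] 8.83 res 0.31 [[0.1, -0.3], [-0.2, 0.1], [-0.0, 0.3], [0.2, -0.0]]
dam [ 0.5256 -0.1519] 9.23 res 0.58 [[-0.3, -0.1], [0.1, -0.3], [-0.3, 0.2], [0.6, 0.2]]
lid [ 0.4381 -0.3565] 15.16 res 1.05 [[-0.4, -0.6], [-0.3, -0.2], [0.0, 1.0], [-0.2, 0.3], [0.1, -0.2], [1.0, -0.1]]
[[302.0, 178.3], [355.1, 174.2], [295.3, 147.1], [344.9, 143.7], [321.5, 143.4], [327.9, 162.4]]
[[313.6, 218.3], [307.9, 152.3], [247.1, 223.6], [243.1, 156.4], [252.3, 187.2], [300.7, 182.8]]
```

View pics/s25z.png

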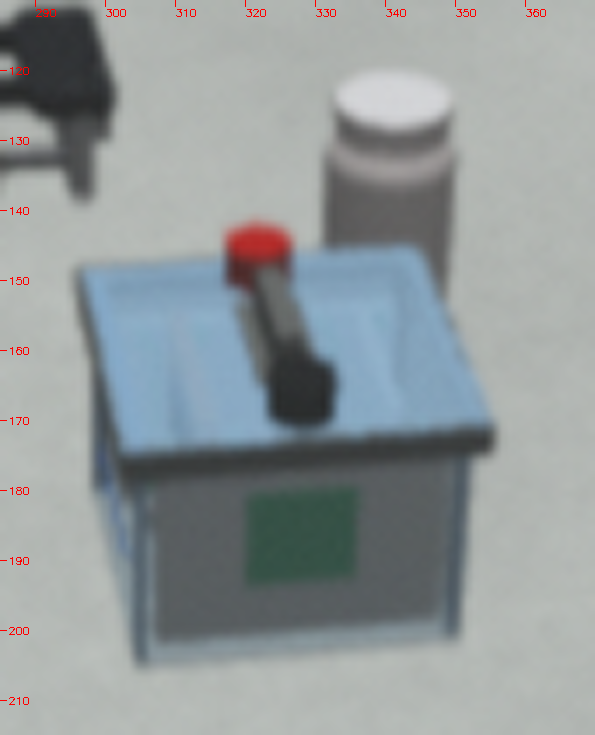

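View pics/t25z.png

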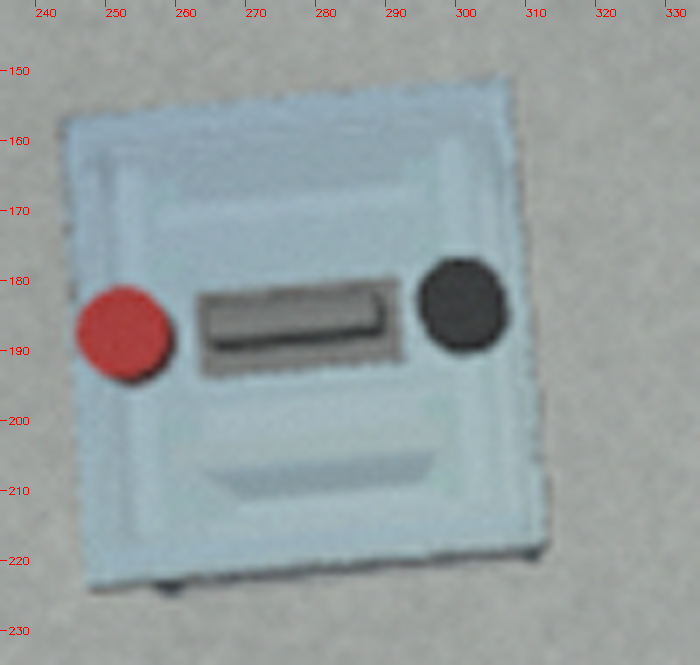

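View pics/t25.png

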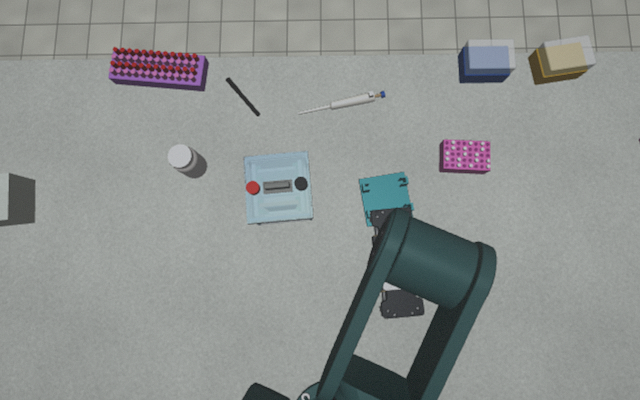

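```bash
python3 -c "
from bench import ticket,robot
print(robot.get_obs()['wrist_force'].round(1)); print(ticket.close_job())"
```

```text
[-0.3  0.1  0.5]
the job is handed in; nothing more can be done
None
```

The gel tank is set up as asked and the job is handed in at about 39.7 s of the 112 s. I worked in this order: core into the tank, gel cassette into the front slot (blue rim), buffer dam into the back slot, lid on last.

**Seating:** I lowered each part until it touched, and each stopped within about 0.5 mm of its expected height. The highest wrist force I read was about 19 N (core), within the 120 N limit.

**Plates:** Wrist pictures before the lid went on show both standing fully down between the core's guides.

**Lid:** In the last side and top pictures it sits level on the rim. Its corners and both jacks are within about 1 pixel (roughly 3 mm) of where a fully seated lid should appear. The red jack is on the same side as the core's red pin. I could not see the pin inside the jack, so that fit is inferred from the measured positions.

**Bystanders:** The tube rack and jar look unmoved in the last top picture, judged by eye.

**Disagreements:** The top and wrist cameras differed by 1 to 2 mm in places, within their stated calibration. The core stands about 2 mm off the tank's centre toward the back, inside its 4.5 mm play. The arm also drifted by a few millimetres to about a centimetre on longer moves, which I corrected each time before grasping or inserting.

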